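Weights case: prop the lid, load and tag

TASK

Put the book weights away in their wooden case: first raise the case's lid by its handle and push the folding stay at its left side through until it locks, so the lid stands up by itself. Then stand every knobbed weight that is on the bench upright on the floor of the case, and last of all squeeze the sprung clip off its stand and let it bite the front wall of the case, pushed well down over the edge, as the sign that the set is complete. Leave the jar, brush, folder and book where they lie.

Things in the scene. Friction and masses are not known exactly. Their poses are not given: they have to be found in the camera images.
- case: The fixed flip-top wooden case: a shallow box 210 (x) by 320 (y) by 60 mm high, walls 6 mm, inner floor 8 mm above the bench; 88 mm high with the lid shut. Origin: centre of its underside; x points from its front wall to its hinge side (roughly away from the robot), y along the hinge to the left, z up. Two to four weights stand in it at the end.
- case_front_rim (a point): Middle of the top edge of the case's front wall (the one nearest the robot, 6 mm thick, 320 mm long along y, top edge 60 mm above the bench), in the wall's mid-plane; axes as the case's. Free once the lid is up.
- lid (a joint): Angle of the lid, rad: 0 shut, 1.35 (nearly upright) when its stay is straight, which stops it. The lid weighs 0.45 kg; lifting it at the handle takes about 3 N. Its stiff hinge holds it where it is left above about 1.15 rad; lower down it falls shut until the stay is locked.
- lid_hinge (a point): Middle of the lid's hinge axis, along the case's y, at the case's far top edge: 105 mm behind the case's centre and 60 mm above the bench.
- lid_handle (a point): Middle of the lid's steel bar handle. The round bar is 10 mm thick, 120 mm long along the case's y, on two legs, 40 mm ahead of the lid's front edge, 250 mm from the hinge axis and, lid shut, 14 mm above the hinge's height. With the lid up it is the topmost part, 300 mm above the bench; it can be held from straight above all the way.
- stay (a joint): Elbow of the two-link folding brass stay on the outer left (+y) side of the case, rad: 0 folded (lid shut), 2.90 with its links in line, 3.10 at its stop just past the line. It bulges up and to the front until straight; pressed down through the line to its stop it is locked and the lid cannot fall. Its joint is stiff: it does not lock by itself.
- stay_knob (a point): Middle of the knob on the stay's elbow: steel pin 16 mm across, 24 mm long along the case's y, its middle 179 mm left of the case's centre. It circles (radius 43 mm) about a pin at rim height 45 mm ahead (-x) of the case's centre. With the lid up at 1.3 rad push it 25 mm down and rearward (60 degrees below level, under 10 N) to lock; then it is 15 to 20 mm above the rim.
- clip: Sprung steel clip, like a clothes peg upright: two bent plates 26 mm wide on a cross pin. Origin: on the axis of the pin (8 mm thick); x across the jaws (the way to squeeze), y along the pin, z up; the frame is that of the -x plate and leans 0.3 rad when fully squeezed. Wings reach 38 mm above the origin and are 37 mm wide overall at rest; jaws reach 28 mm below. 55 g.
- clip_mouth (a point): Point midway between the clip's jaws, 18 mm below the clip's origin. An edge goes in between the jaws until it meets the pin, 4 mm below the origin. At the start the clip sits so on the top edge of its stand.
- clip_jaw (a joint): Opening of the clip, rad: 0 with the jaws 6 mm apart (as when biting the stand or the case wall), 0.6 at its stop, fully squeezed: about 7 N on the wings, which are then upright and 15 to 18 mm wide overall, the jaw tips about 20 mm apart. Let go, it springs shut.
- clip_stand: Fixed wooden stand on which the clip is kept: foot 70 by 90 by 12 mm, and an upright board 6 mm thick (along its x), 80 mm long (along its y), its top edge 75 mm above the bench. Origin: centre of its underside. It may stand on either side of the case.
- paste_jar: Jar of paste, 52 mm across, 62 mm high; not part of the job. Origin: centre of underside.
- brush: Flat hand brush 170 mm long lying on the bench; not part of the job. Origin: underside.
- bone_folder: White bone folder, a flat strip 150 by 22 by 5 mm; not part of the job. Origin: centre of underside.
- brown_book: Closed brown book 120 by 170 by 30 mm lying on the bench; not part of the job. Origin: centre of underside.
- weight1: A book weight: square steel block 50 by 50 by 22 mm with an upright round wooden knob on its middle, 24 mm across, from 32 to 68 mm above the underside (a thinner neck below it). 0.25 to 0.45 kg. Origin: centre of its underside, z up, x and y along the block's sides. Two to four of the four weights are present, standing on the bench on either side of the case.
- weight2: A book weight: square steel block 50 by 50 by 22 mm with an upright round wooden knob on its middle, 24 mm across, from 32 to 68 mm above the underside (a thinner neck below it). 0.25 to 0.45 kg. Origin: centre of its underside, z up, x and y along the block's sides. Two to four of the four weights are present, standing on the bench on either side of the case.
- weight3: A book weight: square steel block 50 by 50 by 22 mm with an upright round wooden knob on its middle, 24 mm across, from 32 to 68 mm above the underside (a thinner neck below it). 0.25 to 0.45 kg. Origin: centre of its underside, z up, x and y along the block's sides. Two to four of the four weights are present, standing on the bench on either side of the case.
- weight4: A book weight: square steel block 50 by 50 by 22 mm with an upright round wooden knob on its middle, 24 mm across, from 32 to 68 mm above the underside (a thinner neck below it). 0.25 to 0.45 kg. Origin: centre of its underside, z up, x and y along the block's sides. Two to four of the four weights are present, standing on the bench on either side of the case.
There are look-alikes about, which are no part of the job. Leave any red look-alike of the weight4 alone.

How it is judged:
On the way, in this order (a step that is already met when the one before it is completed fails the run):
1. the lid is up and its stay is locked past straight (value of joint stay above 3.03 rad and value of joint lid above 1.25 rad), for 0.3 s.
2. every weight present stands upright on the case floor, the lid still locked up (all of step 1 and x of weight1 in the frame of case between -0.085 and 0.085 m and y of weight1 in the frame of case between -0.14 and 0.14 m and z of weight1 in the frame of case between 0 and 0.022 m and angle between each of weight1, weight2, weight3, weight4's own z axis and vertical below 0.2 rad and x of weight2 in the frame of case between -0.085 and 0.085 m and y of weight2 in the frame of case between -0.14 and 0.14 m and z of weight2 in the frame of case between 0 and 0.022 m and x of weight3 in the frame of case between -0.085 and 0.085 m and y of weight3 in the frame of case between -0.14 and 0.14 m and z of weight3 in the frame of case between 0 and 0.022 m and x of weight4 in the frame of case between -0.085 and 0.085 m and y of weight4 in the frame of case between -0.14 and 0.14 m and z of weight4 in the frame of case between 0 and 0.022 m), for 0.3 s.
3. the clip bites the case's front wall (x of clip_mouth in the frame of case_front_rim between -0.012 and 0.012 m and y of clip_mouth in the frame of case_front_rim between -0.155 and 0.155 m and z of clip_mouth in the frame of case_front_rim between -0.03 and -0.006 m and angle between clip's own z axis and vertical below 0.5 rad and value of joint clip_jaw below 0.2 rad and contact force between clip and case above 1 N and contact force between clip and the fingers below 0.05 N), for 0.2 s.
At the end, for the whole second after the job is handed in: Lid above 1.25 rad, stay elbow beyond 3.03 rad (locked); every weight present upright (0.2 rad) on the case floor; the clip over the front wall (mouth within 12 mm of its mid-plane, 6 to 30 mm below its edge, clip within 0.5 rad of upright), shut (under 0.2 rad), biting over 1 N; all at rest (all of step 2 and all of step 3 and linear speed of each of clip, weight1, weight2, weight3, weight4 below 0.03 m/s); the robot touches nothing.
It fails at once if the paste jar is pushed more than 50 mm from its place (distance of paste_jar from where it was at the start of the episode above 0.05 m).
It fails at once if the brush is pushed more than 50 mm from its place (distance of brush from where it was at the start of the episode above 0.05 m).
It fails at once if the bone folder is pushed more than 50 mm from its place (distance of bone_folder from where it was at the start of the episode above 0.05 m).
It fails at once if the brown book is pushed more than 50 mm from its place (distance of brown_book from where it was at the start of the episode above 0.05 m).
Of weight1, weight2, weight3, weight4 only 2 to 4 are there at a start; the rules pass over those that are not, and their reading is None.
At some moment in a run one of weight1, weight2, weight3, weight4 may be knocked a few centimetres aside while the robot is not near it.
It also fails if it takes over 210 s, if anything falls off the work surface, if the arm or the gripper's body presses on something with over 40 N, if the wrist force passes 120 N, or if a joint passes its speed limit or range.

ROBOT

A 6-joint arm with a two-finger parallel gripper is mounted at the origin on the work surface. World frame = base frame: x ahead of the robot, y to its left, z up, the work surface at z = 0. Lengths are in m, angles in rad, forces in N, time in s.
With the tool pointing down it reaches from about 0.3 to 0.875 m from the base axis. Payload 6.4 kg.
Tool frame: the origin (TCP) lies midway between the tips of the shut fingers; the grasp point (between the pads) lies 19 mm behind it; z points along the fingers, y is the line along which they close (so a half turn about z gives the same grasp; the last joint's range is limited). The gripper opens to 88 mm and grips with 3 to 60 N. Pads are 18 mm wide; open, the fingers measure 123 mm over their backs; the gripper's body (75 mm by 187 mm) begins 45 mm behind the grasp point.
Start: joints at [-1.401, 0.181, 1.607, -0, 1.354, -0.206], TCP at [0.211, -0.535, 0.199] pointing down, gripper open.
Joint ranges: [-2.99, 2.99], [-0.89, 2.07], [0.3, 2.58], [-1.14, 4.28], [0, 2.63], [-3.12, 3.12]. Speed limits (rad/s): [2.57, 2.57, 3.01, 3.14, 3.14, 3.14].

INTERFACE

Orientations are given as [roll, pitch, yaw] about the fixed x, y, z axes, in that order (R = Rz(yaw) Ry(pitch) Rx(roll)).
In Python, from workcell import r, optics, workorder gives the robot as it stands.
- The arm moves only by the tool apply_moves, never from a script. Its argument "deltas" is a list of rows, each a list of 3 entries, a list of its own where there are three numbers: the shift along the tool's x, y, z in m, then the turn, a rotation vector about the tool's x, y, z in rad, then the closure in counts, from 0 (fully open) to 255 (shut). In form: [[[dx, dy, dz], [rx, ry, rz], claw], ...]. A call has 1 to 12 rows; each row is the pose to reach, as a shift and turn from the pose commanded when the call began, along the tool's axes at that moment; what a row does not reach only later rows make up. A row lasts 1/10 s, in which the tool goes at most 50 mm and 8.59 degrees, less where a joint would pass 70% of its speed; a pose out of reach is approached as far as the arm can. A call with a gripper value outside its range is refused whole. The fingers move at their own pace and stop on an object; the grip force is fixed at half the most. Time passes only in rows, so rows that repeat a pose let the fingers close. It gives the time, the measured TCP pose, the force, the opening and the grip force at its end, in the units of the state.
- r.observe(): the state, without advancing time (a new reading comes with each control period).
- optics.capture(name): name is "scene" or "top" or "wrist"; returns a dict with "image" (384x512x3 uint8, red, green, blue), "fx", "fy", "cx", "cy" (pixels), "dist" ([k1, k2, p1, p2, k3] as OpenCV has them; the pictures are not rectified), "rvec" (rotation vector, rad) and "tvec" (3), from world to camera coordinates, as OpenCV has them. Camera axes: x right, y down, z forward; pixel columns grow to the right and rows downward; lengths in m; the calibration is good to about 2 mm. A picture is of the moment at which its call begins. There is no depth.
- workorder.finish_job(): hands the job in; it is judged then, once.
The state is a dict: "clock": time; "q": joint angles; "joint_vel": joint speeds; "joint_torque": joint torques, N m; "tcp_pos": TCP position; "eef_rot": TCP orientation; "wrist_force": force on the tool from outside, world axes, zero at the start; "ft_torque": the same for the moment, N m; "finger_gap": finger opening in m; "finger_force": force on a finger pad.
Only numpy, scipy, OpenCV 4.12 (cv2) and the standard library are available. Lean on these libraries where they do the work, as an engineer would, in place of code of your own. Each camera call takes 0.05 s, during which the arm holds its last target. There are 200 camera calls.

## Working session

There is one attempt and no reset: what is moved stays moved. The work goes in short steps, Python scripts to look and compute and a tool call to move; the robot and the scene stay as the last step left them, time stands still between calls to the robot, and variables do not carry over. Pictures are saved under pics/ and viewed, at most 14 in all, crops included, and the job is handed in when it is done.

Besides the shell and the picture viewer there is one more tool, called after "Call:" in YAML: its name, and indented under it one key for each argument. apply_moves: Moves the arm, as the interface text tells. Its arguments: {"type":"object","properties":{"deltas":{"type":"array","items":{"type":"array"}}},"required":["deltas"]}

```bash
ls; mkdir -p pics; python3 - <<'E'
from workcell import r,optics,workorder
import cv2,numpy as np
print(r.observe())
for n in("scene","top"):
    c=optics.capture(n); cv2.imwrite(f"pics/{n}0.png",cv2.resize(c["image"][:,:,::-1],(800,600),interpolation=cv2.INTER_CUBIC))
    R=cv2.Rodrigues(np.array(c["rvec"]))[0]; print(n,c["fx"],c["dist"],-R.T@np.array(c["tvec"]),R[2])
E
```

```text
pics
{'clock': 0.0, 'q': array([-1.40129897e+00,  1.81503899e-01,  1.60798283e+00, -1.32464618e-05,
        1.35380832e+00, -2.06256882e-01]), 'joint_vel': array([ 1.63139693e-04, -1.88103113e-03, -2.49672833e-05, -6.86917100e-05,
       -9.59035653e-05, -7.27316857e-04]), 'joint_torque': array([-1.30829601e-03, -4.33872950e+01, -3.41852903e+01,  7.03239231e-02,
        3.85888189e-02, -1.31326947e-04]), 'tcp_pos': array([ 0.21094293, -0.53427134,  0.19854325]), 'eef_rot': array([-3.13992369e+00, -3.35990340e-04,  3.75756818e-01]), 'wrist_force': array([0.29480714, 0.54460596, 0.04383779]), 'ft_torque': array([-0.09114743, -0.02942532, -0.00581717]), 'finger_force': 0.0, 'finger_gap': 0.08806545503117633}
scene 485.20970066471216 [-0.16220853  0.          0.          0.          0.        ] [1.39094754 0.43178723 0.91409892] [-0.66811585 -0.34375885 -0.65988716]
top 455.13848841178867 [-0.06589753  0.          0.          0.          0.        ] [ 0.2952948  -0.00415507  1.48684531] [ 0.16728321 -0.01453751 -0.9858017 ]
```

View pics/scene0.png

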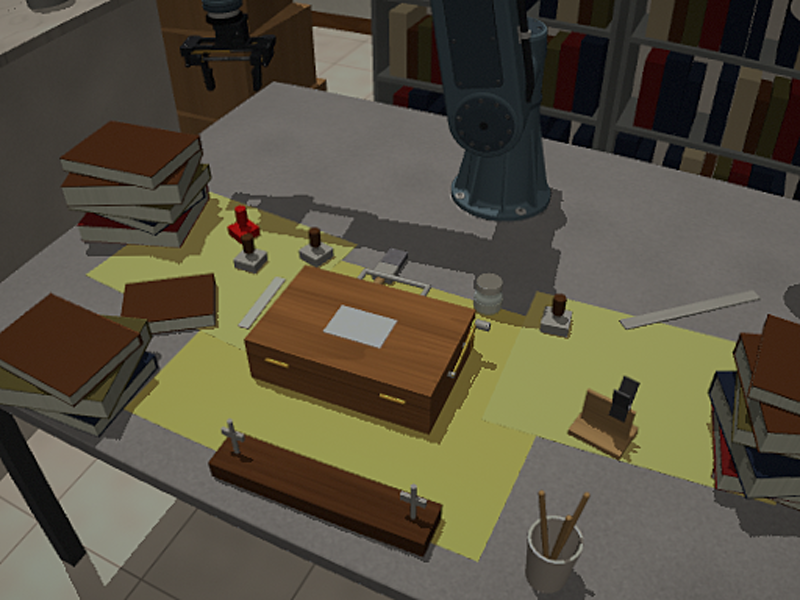

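View pics/top0.png

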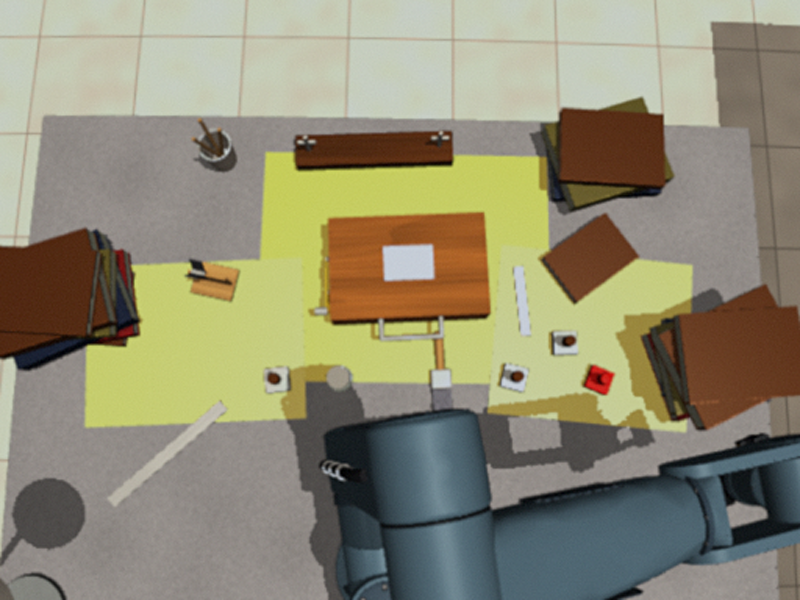

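The top view (800x600) shows the case at about (410,268) and its handle bar at (411,337). The stay knob is at (320,311), the clip and stand at (210,278), the jar at (338,377) and the brush at (440,360).
Weight candidates are (277,379), (515,377), (564,342) and (599,379). The first three are steel blocks with brown knobs, which fits the description. (599,379) is the red look-alike, so I'll leave it.

```bash
cat > h.py <<'E'
from workcell import r,optics,workorder
import cv2,numpy as np
from scipy.spatial.transform import Rotation as Ro
def cap(n): 
    c=optics.capture(n); c["K"]=np.array([[c["fx"],0,c["cx"]],[0,c["fy"],c["cy"]],[0,0,1]]); c["d"]=np.array(c["dist"]);c["R"]=cv2.Rodrigues(np.array(c["rvec"]))[0]; c["o"]=-c["R"].T@np.array(c["tvec"]); return c
def ray(c,uv):
    p=cv2.undistortPoints(np.array(uv,float).reshape(-1,1,2),c["K"],c["d"]).reshape(-1,2)
    return np.c_[p,np.ones(len(p))]@c["R"]
def onz(c,uv,z):
    v=ray(c,uv); return c["o"]+v*((z-c["o"][2])/v[:,2])[:,None]
def proj(c,P): return cv2.projectPoints(np.array(P,float).reshape(-1,1,3),np.array(c["rvec"]),np.array(c["tvec"]),c["K"],c["d"])[0].reshape(-1,2)
def tri(c1,u1,c2,u2):
    a=ray(c1,u1)[0];b=ray(c2,u2)[0];s=np.linalg.lstsq(np.c_[a,-b],c2["o"]-c1["o"],rcond=None)[0]
    p=c1["o"]+a*s[0];q=c2["o"]+b*s[1];return (p+q)/2,np.linalg.norm(p-q)
def to(P,yaw=None):
    "delta in tool axes from the present pose to world P, tool down with yaw"
    s=r.observe();R=Ro.from_euler("xyz",s["eef_rot"]);d=R.inv().apply(np.array(P)-s["tcp_pos"])
    w=None
    if yaw is not None: w=(R.inv()*Ro.from_euler("xyz",[np.pi,0,yaw])).as_rotvec().round(4)
    print("tcp",s["tcp_pos"].round(4),"rot",s["eef_rot"].round(3),"delta",d.round(4),"turn",w,"gap",round(s["finger_gap"],4))
def save(c,n,box,s):
    x0,y0,x1,y1=box; cv2.imwrite("pics/"+n,cv2.resize(c["image"][y0:y1,x0:x1,::-1],None,fx=s,fy=s,interpolation=cv2.INTER_CUBIC))
def blobs(m,amin=8):
    n,l,st,ce=cv2.connectedComponentsWithStats(m.astype(np.uint8))
    return [(ce[i].round(2),st[i][:5].tolist()) for i in range(1,n) if st[i][4]>=amin]
E
python3 - <<'E'
from h import *
t=cap("top");im=t["image"];hsv=cv2.cvtColor(im,cv2.COLOR_RGB2HSV)
# lid
s=1.5625
m=cv2.inRange(hsv,(3,90,60),(18,255,255)); m[:,:200]=0;m[:,325:]=0;m[:128]=0;m[215:]=0
m=cv2.morphologyEx(m,cv2.MORPH_CLOSE,np.ones((3,3)));m=cv2.morphologyEx(m,cv2.MORPH_OPEN,np.ones((7,7)))
cn=max(cv2.findContours(m,0,1)[0],key=cv2.contourArea);rc=cv2.minAreaRect(cn);b=cv2.boxPoints(rc);print(rc)
P=onz(t,b,.088);print("lid corners",P.round(4).tolist())
# weights: low-sat bright tops and knobs
k=cv2.inRange(hsv,(0,60,20),(20,255,140))
for n,(u,v) in dict(A=(277,379),B=(515,377),C=(564,342)).items():
    x,y=int(u/s),int(v/s);w=im[y-14:y+14,x-14:x+14].astype(int);g=(w.min(2)>110)&(w.max(2)-w.min(2)<40)
    kn=(w[:,:,0]-w[:,:,2]>25)&(w.max(2)<120)
    print(n,"block",blobs(g,20),"knob",blobs(kn,6),x-14,y-14)
    mm=((g|kn).astype(np.uint8)); 
    c=max(cv2.findContours(mm,0,1)[0],key=cv2.contourArea);rr=cv2.minAreaRect(c.reshape(-1,2).astype(np.float32)+np.float32([x-14,y-14]));print(rr,onz(t,[rr[0]],.022).round(4),onz(t,cv2.boxPoints(rr),.022).round(3).tolist())
save(t,"w.png",(300,190,420,280),6)
a=im[150:270,100:340];a
save(t,"l.png",(100,150,300,260),4)
E
```

```text
((260.9556884765625, 170.34786987304688), (65.72063446044922, 102.27053833007812), 87.79740142822266)
lid corners [[0.6964, 0.1428, 0.088], [0.7147, -0.1827, 0.088], [0.5028, -0.189, 0.088], [0.4861, 0.1284, 0.088]]
A block [(array([13.92, 14.8 ]), [6, 6, 16, 18, 181])] knob [(array([11.44, 13.73]), [8, 11, 8, 7, 41])] 163 228
((176.892333984375, 242.63848876953125), (15.876443862915039, 16.00048065185547), 82.87498474121094) [[0.3723 0.2409 0.022 ]] [[0.394, 0.27, 0.022], [0.401, 0.22, 0.022], [0.351, 0.211, 0.022], [0.344, 0.262, 0.022]]
B block [(array([14.17, 14.59]), [5, 5, 19, 20, 202])] knob [(array([15.86, 13.39]), [13, 11, 7, 6, 36])] 315 227
((328.65386962890625, 241.2692413330078), (17.190336227416992, 16.48868751525879), 15.255118370056152) [[ 0.3829 -0.2464  0.022 ]] [[0.364, -0.212, 0.022], [0.416, -0.227, 0.022], [0.402, -0.281, 0.022], [0.35, -0.266, 0.022]]
C block [(array([14.73,  9.24]), [8, 7, 15, 6, 55]), (array([15.77, 19.25]), [9, 13, 15, 11, 105])] knob [(array([ 7. , 16.5]), [7, 11, 1, 12, 12]), (array([18.39, 13.52]), [15, 11, 7, 6, 33])] 346 204
((361.0, 219.0), (16.0, 16.0), 90.0) [[ 0.4562 -0.3532  0.022 ]] [[0.482, -0.327, 0.022], [0.483, -0.38, 0.022], [0.43, -0.379, 0.022], [0.43, -0.326, 0.022]]
```

View pics/w.png

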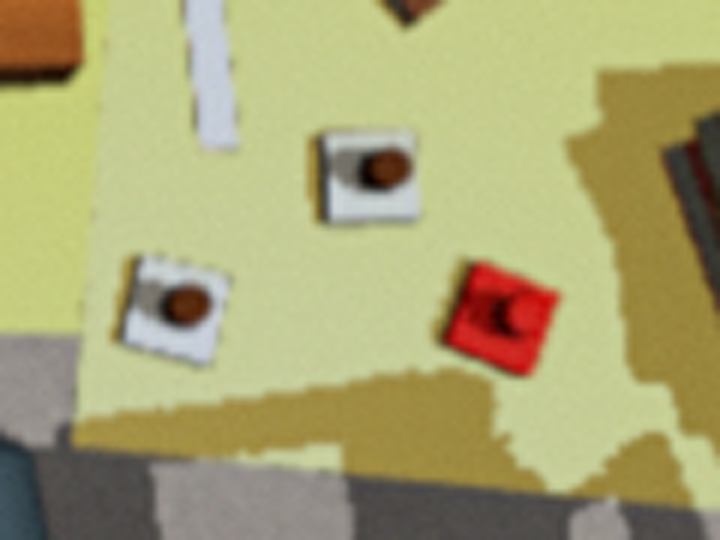

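View pics/l.png

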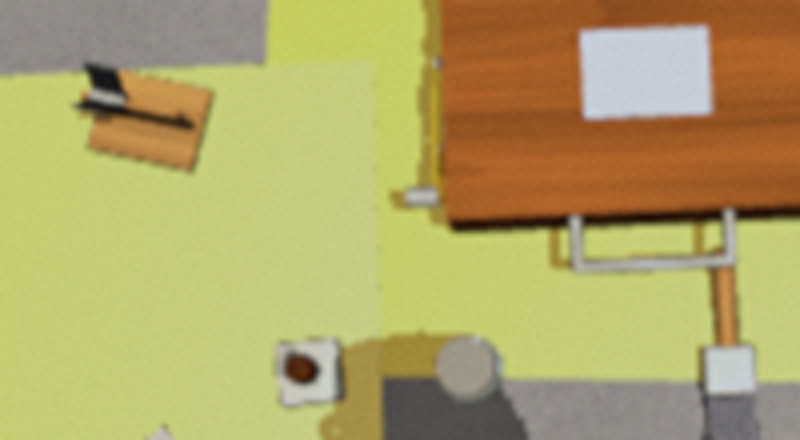

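The enlarged crops confirm that A, B and C are steel blocks with brown knobs and that the fourth is all red. The left crop shows the clip (black) at the far-left end of its board, and the brush handle passing under the right end of the lid handle.

```bash
python3 - <<'E'
from h import *
t=cap("top");s=cap("scene")
print("handle ends",onz(t,[(100+575/4,150+267/4),(100+732/4,150+260/4)],.074).round(4).tolist())
print("handle tri",tri(t,[(100+653.5/4,150+263.5/4)],s,[(394/1.5625,281/1.5625)]))
print("label",onz(t,[(100+646/4,150+72/4)],.088).round(4))
print("knobs",onz(t,[(174.44,241.73),(330.86,240.39),(364.39,217.52)],.068).round(4).tolist())
print("stay knob",onz(t,[(100+422/4,150+196/4)],.09).round(4),tri(t,[(100+422/4,150+196/4)],s,[(483/1.5625,325/1.5625)]))
print("jar",onz(t,[(338/1.5625,377/1.5625)],.062).round(3),"brush end",onz(t,[(440/1.5625,370/1.5625)],.02).round(3))
print("board ends",onz(t,[(100+78/4,150+104/4),(100+194/4,150+126/4)],.075).round(4).tolist())
print("foot",onz(t,[(100+213/4,150+90/4),(100+193/4,150+172/4),(100+87/4,150+147/4)],.012).round(4).tolist())
to((.455,-.033,.2),.055+np.pi/2)
E
```

```text
handle ends [[0.4529, 0.027, 0.074], [0.46, -0.0955, 0.074]]
handle tri (array([ 0.45777233, -0.03528808,  0.06650072]), np.float64(0.0021009814306441705))
label [[ 0.6061 -0.0264  0.088 ]]
knobs [[0.3726, 0.2409, 0.068], [0.383, -0.2457, 0.068], [0.456, -0.3531, 0.068]]
stay knob [[0.5048 0.1462 0.09  ]] (array([0.50668263, 0.14918408, 0.07423912]), np.float64(0.0027275929328860406))
jar [[0.376 0.111 0.062]] brush end [[ 0.396 -0.095  0.02 ]]
board ends [[0.5767, 0.423, 0.075], [0.5603, 0.3297, 0.075]]
foot [[0.6026, 0.3305, 0.012], [0.5337, 0.3434, 0.012], [0.5533, 0.4323, 0.012]]
tcp [ 0.211  -0.5346  0.199 ] rot [-3.141 -0.     0.376] delta [ 0.4111 -0.3771 -0.0007] turn [-6.0000e-04 -6.0000e-04 -1.2501e+00] gap 0.0883
```

Call:
apply_moves:
  deltas:
    - [[0.411, -0.377, 0], [0, 0, -1.25], 168]
    - [[0.411, -0.377, 0], [0, 0, -1.25], 168]
    - [[0.411, -0.377, 0], [0, 0, -1.25], 168]
    - [[0.411, -0.377, 0], [0, 0, -1.25], 168]
    - [[0.411, -0.377, 0], [0, 0, -1.25], 168]
    - [[0.411, -0.377, 0], [0, 0, -1.25], 168]
    - [[0.411, -0.377, 0], [0, 0, -1.25], 168]
    - [[0.411, -0.377, 0], [0, 0, -1.25], 168]
    - [[0.411, -0.377, 0], [0, 0, -1.25], 168]
    - [[0.411, -0.377, 0], [0, 0, -1.25], 168]
    - [[0.411, -0.377, 0], [0, 0, -1.25], 168]
    - [[0.411, -0.377, 0], [0, 0, -1.25], 168]

```text
clock: 1.45
tcp_pos: [0.4561, -0.0289, 0.1995]
eef_rot: [3.141, -0.001, 1.632]
wrist_force: [-0.2, -0.7, -0.8]
finger_gap: 0.0297
finger_force: 0.0
```

```bash
python3 - <<'E'
from h import *
to((.4565,-.034,.2),.057+np.pi/2)
c=cap("wrist"); print(c["o"],c["R"][2]); save(c,"wr1.png",(0,0,512,384),1.5)
print(proj(c,[(.4529,.027,.074),(.46,-.0955,.074)])*1.5)
E
```

```text
tcp [ 0.4561 -0.0289  0.1995] rot [ 3.141e+00 -1.000e-03  1.632e+00] delta [-0.0051  0.0001 -0.0005] turn [ 0.0009 -0.0013  0.0039] gap 0.0297
[0.45169613 0.05283431 0.38599878] [ 0.02051195 -0.31024203 -0.95043629]
[[381.72932565 189.6233552 ]
 [381.27736017 338.4463149 ]]
```

View pics/wr1.png

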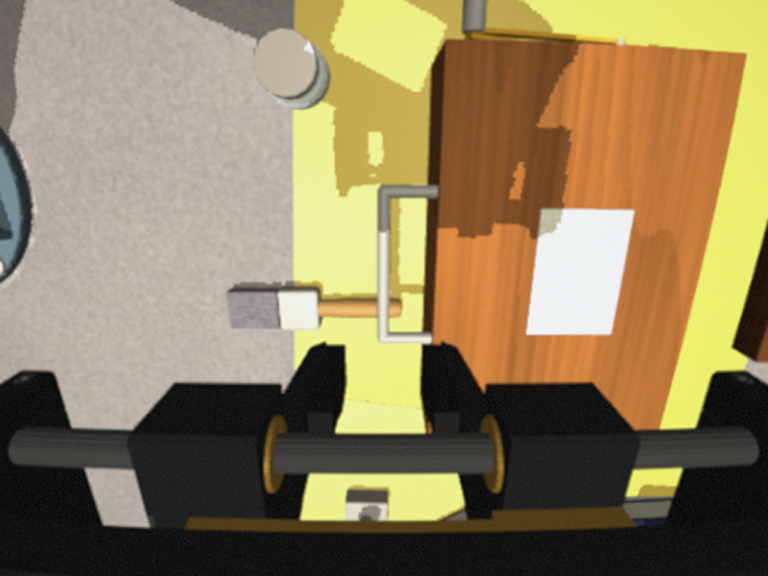

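The picture shows the bar at u≈383, between (383,190) and (383,338), which matches my projection to within about 1 mm. Next I descend and grip.

Call:
apply_moves:
  deltas:
    - [[-0.005, 0, 0.05], [0, 0, 0], 168]
    - [[-0.005, 0, 0.1], [0, 0, 0], 168]
    - [[-0.005, 0, 0.142], [0, 0, 0], 168]
    - [[-0.005, 0, 0.142], [0, 0, 0], 168]
    - [[-0.005, 0, 0.142], [0, 0, 0], 168]
    - [[-0.005, 0, 0.142], [0, 0, 0], 255]
    - [[-0.005, 0, 0.142], [0, 0, 0], 255]
    - [[-0.005, 0, 0.142], [0, 0, 0], 255]
    - [[-0.005, 0, 0.142], [0, 0, 0], 255]
    - [[-0.005, 0, 0.142], [0, 0, 0], 255]

```text
clock: 2.5
tcp_pos: [0.4556, -0.0384, 0.058]
eef_rot: [3.141, 0.0, 1.626]
wrist_force: [-0.2, 0.5, 0.5]
finger_gap: 0.0006
finger_force: 0.0
```

```bash
python3 - <<'E'
from h import *
s=r.observe();print(s["tcp_pos"],s["finger_gap"],s["finger_force"],s["wrist_force"])
R=Ro.from_euler("xyz",s["eef_rot"])
for a in np.linspace(0,1.3,14)[1:]:
    b=a+.056; d=np.array([.25-.2504*np.cos(b),0,.2504*np.sin(b)-.014])
    print(round(a,2),R.inv().apply(Ro.from_euler("z",.057).apply(d)).round(3).tolist())
E
```

```text
[ 0.4556434  -0.03836489  0.05799113] 0.0005645250185313995 0.0 [-0.24108167  0.47149179  0.51164755]
0.1 [-0.0, 0.003, -0.025]
0.2 [-0.0, 0.008, -0.049]
0.3 [-0.0, 0.015, -0.073]
0.4 [0.0, 0.025, -0.096]
0.5 [0.0, 0.037, -0.118]
0.6 [0.0, 0.052, -0.139]
0.7 [0.0, 0.068, -0.158]
0.8 [0.0, 0.086, -0.175]
0.9 [0.0, 0.106, -0.19]
1.0 [0.0, 0.127, -0.204]
1.1 [0.0, 0.149, -0.215]
1.2 [0.0, 0.173, -0.224]
1.3 [0.0, 0.197, -0.23]
```

The gap is 0.6 mm, so the bar isn't held. I'll look.

```bash
python3 - <<'E'
from h import *
c=cap("wrist"); a=cap("scene")
im=np.hstack([c["image"][:,:,::-1],cv2.resize(a["image"][130:230,180:330,::-1],(576,384),interpolation=cv2.INTER_CUBIC)])
cv2.imwrite("pics/m.png",cv2.resize(im,(800,282),interpolation=cv2.INTER_AREA))
E
```

```text
(no output)
```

View pics/m.png

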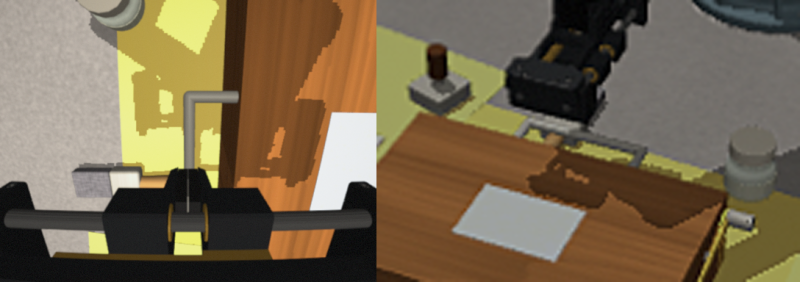

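```bash
python3 - <<'E'
from h import *
a=cap("scene");c=cap("wrist")
P=[(.4556,-.0384,.058),(.4556,-.0384,.077),(.4565,-.034,.074),(.4529,.027,.074),(.46,-.0955,.074)]
print(((proj(a,P)-[180,130])*3.84).round());print((proj(c,P)*1.5).round())
save(a,"m2.png",(200,110,300,210),6)
E
```

```text
[[276. 198.]
 [276. 177.]
 [281. 183.]
 [360. 203.]
 [203. 163.]]
[[382. 326.]
 [382. 343.]
 [384. 332.]
 [384. 196.]
 [384. 443.]]
```

View pics/m2.png

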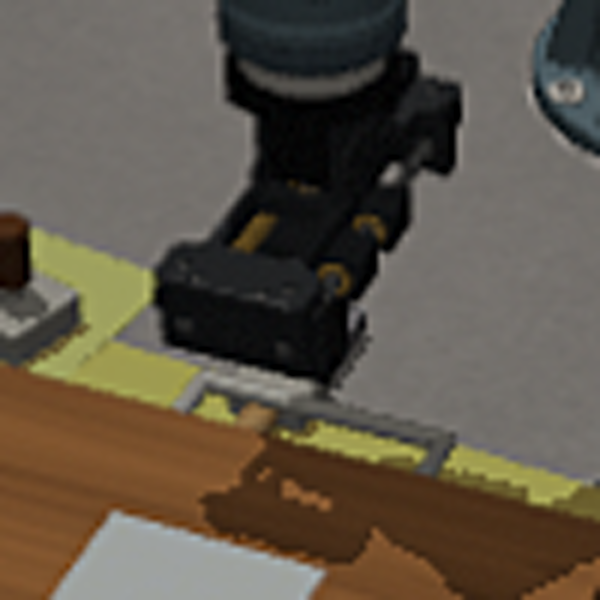

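```bash
python3 - <<'E'
from h import *
a=cap("scene");c=cap("wrist");print(r.observe()["tcp_pos"],a["tvec"],a["rvec"])
f=lambda P:((proj(a,P)-[200,110])*6).round().tolist()
print("body end corners",f([(.549,-.038-.0375,.122),(.549,-.038+.0375,.122),(.549,-.038-.0375,.16),(.549,-.038+.0375,.16)]))
print("finger",f([(.4556,-.0384,z) for z in(.058,.07,.08,.1,.12)]))
print("wrist tip",(proj(c,[(.4556,-.0384+d,z) for d in(-.009,.009) for z in(.058,.08,.1,.12)])*1.5).round().tolist())
save(c,"m3.png",(150,100,350,300),3)
E
```

```text
[ 0.45521641 -0.03828278  0.05734745] [ 0.24762664 -0.26429267  1.68094691] [ 1.33789155  2.14842732 -0.98344484]
body end corners [[138.0, 414.0], [293.0, 462.0], [133.0, 345.0], [292.0, 392.0]]
finger [[311.0, 429.0], [311.0, 409.0], [311.0, 392.0], [311.0, 357.0], [310.0, 322.0]]
wrist tip [[381.0, 343.0], [381.0, 364.0], [380.0, 389.0], [380.0, 419.0], [383.0, 310.0], [383.0, 328.0], [383.0, 349.0], [383.0, 375.0]]
```

View pics/m3.png

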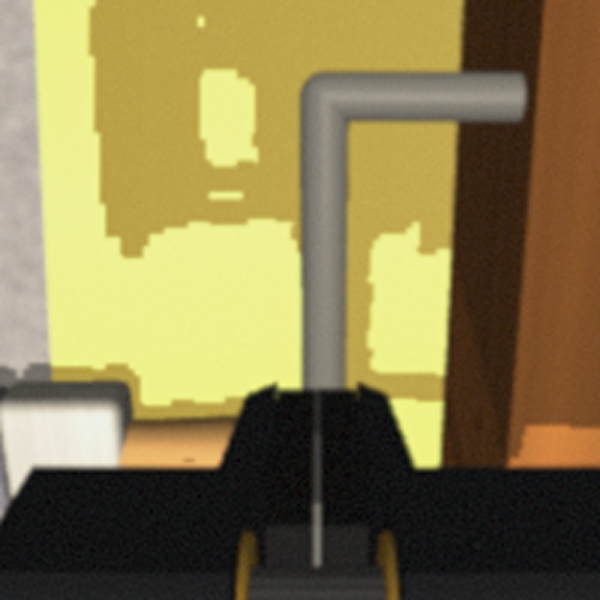

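The picture shows the bar running under the shut fingertips at (320,385), so the tips are above it. The gripper is really about 25–35 mm higher than its reported z. I'll open, go lower and retry.

Call:
apply_moves:
  deltas:
    - [[0, 0, 0], [0, 0, 0], 160]
    - [[0, 0, 0], [0, 0, 0], 160]
    - [[0, 0, 0], [0, 0, 0], 160]
    - [[0, 0, 0.015], [0, 0, 0], 160]
    - [[0, 0, 0.03], [0, 0, 0], 160]
    - [[0, 0, 0.03], [0, 0, 0], 160]
    - [[0, 0, 0.03], [0, 0, 0], 255]
    - [[0, 0, 0.03], [0, 0, 0], 255]
    - [[0, 0, 0.03], [0, 0, 0], 255]
    - [[0, 0, 0.03], [0, 0, 0], 255]
    - [[0, 0, 0.03], [0, 0, 0], 255]

```text
clock: 3.9
tcp_pos: [0.4569, -0.0386, 0.0282]
eef_rot: [3.138, 0.001, 1.626]
wrist_force: [6.5, 1.2, -2.7]
finger_gap: 0.0088
finger_force: 30.0
```

```bash
python3 - <<'E'
from h import *
s=r.observe();print(s["tcp_pos"],s["finger_gap"],s["finger_force"],s["wrist_force"])
c=cap("wrist");a=cap("scene");print(c["o"])
x=cv2.resize(a["image"][110:210,200:300,::-1],(400,400),interpolation=cv2.INTER_CUBIC);y=cv2.resize(c["image"][100:300,150:350,::-1],(400,400),interpolation=cv2.INTER_CUBIC)
cv2.imwrite("pics/m4.png",np.hstack([x,y]))
E
```

```text
[ 0.45687642 -0.03855341  0.02823922] 0.008823493432066443 30.001312494277954 [ 6.48877508  1.17257189 -2.73244125]
[0.45247323 0.0435112  0.21452432]
```

The handle is gripped (gap 8.8 mm, 30 N). Now I lift along the arc.

Call:
apply_moves:
  deltas:
    - [[0, 0.001, -0.012], [0, 0, 0], 255]
    - [[0, 0.003, -0.025], [0, 0, 0], 255]
    - [[0, 0.005, -0.037], [0, 0, 0], 255]
    - [[0, 0.008, -0.049], [0, 0, 0], 255]
    - [[0, 0.011, -0.061], [0, 0, 0], 255]
    - [[0, 0.015, -0.073], [0, 0, 0], 255]
    - [[0, 0.02, -0.085], [0, 0, 0], 255]
    - [[0, 0.025, -0.096], [0, 0, 0], 255]
    - [[0, 0.031, -0.107], [0, 0, 0], 255]
    - [[0, 0.037, -0.118], [0, 0, 0], 255]
    - [[0, 0.044, -0.129], [0, 0, 0], 255]
    - [[0, 0.052, -0.139], [0, 0, 0], 255]

```text
clock: 5.2
tcp_pos: [0.5086, -0.0357, 0.166]
eef_rot: [3.139, 0.0, 1.626]
wrist_force: [10.7, -2.1, -13.1]
finger_gap: 0.0089
finger_force: 30.0
```

Call:
apply_moves:
  deltas:
    - [[0, 0.008, -0.01], [0, 0, 0], 255]
    - [[0, 0.016, -0.019], [0, 0, 0], 255]
    - [[0, 0.025, -0.028], [0, 0, 0], 255]
    - [[0, 0.034, -0.036], [0, 0, 0], 255]
    - [[0, 0.044, -0.044], [0, 0, 0], 255]
    - [[0, 0.054, -0.051], [0, 0, 0], 255]
    - [[0, 0.064, -0.058], [0, 0, 0], 255]
    - [[0, 0.075, -0.065], [0, 0, 0], 255]
    - [[0, 0.086, -0.071], [0, 0, 0], 255]
    - [[0, 0.097, -0.076], [0, 0, 0], 255]
    - [[0, 0.109, -0.081], [0, 0, 0], 255]
    - [[0, 0.121, -0.085], [0, 0, 0], 255]

```text
clock: 6.4
tcp_pos: [0.6271, -0.0292, 0.2523]
eef_rot: [-3.139, 0.001, 1.626]
wrist_force: [-3.4, -0.7, 1.0]
finger_gap: 0.0087
finger_force: 30.0
```

```bash
python3 - <<'E'
from h import *
s=r.observe();print(s["tcp_pos"],s["finger_gap"],s["wrist_force"])
E
```

```text
[ 0.62708289 -0.02915943  0.25228499] 0.008711935453004076 [-3.40337962 -0.68780554  1.00749167]
```

Call:
apply_moves:
  deltas:
    - [[0, 0.012, -0.003], [0, 0, 0], 255]
    - [[0, 0.024, -0.006], [0, 0, 0], 255]
    - [[0, 0.026, -0.006], [0, 0, 0], 255]
    - [[0, 0.026, -0.006], [0, 0, 0], 255]

```text
clock: 6.8
tcp_pos: [0.6541, -0.0277, 0.259]
eef_rot: [3.141, 0.001, 1.626]
wrist_force: [-1.4, 0.5, 7.4]
finger_gap: 0.009
finger_force: 30.0
```

```bash
python3 - <<'E'
from h import *
s=r.observe();print(s["tcp_pos"],s["finger_gap"],s["wrist_force"])
t=cap("top");a=cap("scene")
x=cv2.resize(t["image"][90:230,180:340,::-1],(400,350),interpolation=cv2.INTER_CUBIC);y=cv2.resize(a["image"][110:285,130:330,::-1],(400,350),interpolation=cv2.INTER_CUBIC)
cv2.imwrite("pics/m5.png",np.hstack([x,y]))
E
```

```text
[ 0.6540903  -0.02765177  0.25901415] 0.009020191081287475 [-1.38949018  0.50972433  7.44100288]
```

View pics/m5.png

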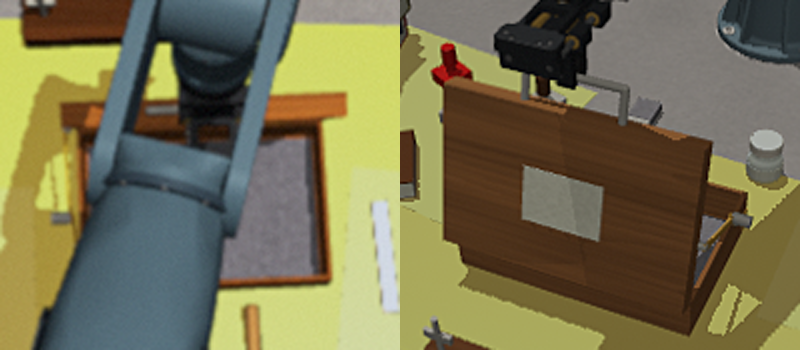

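The lid stands at about 1.3 rad with the handle held, and the stay knob is at (60,217) left crop and (743,219) right crop. I release and rise, then triangulate the knob.

Call:
apply_moves:
  deltas:
    - [[0, 0, 0], [0, 0, 0], 140]
    - [[0, 0, 0], [0, 0, 0], 140]
    - [[0, 0, 0], [0, 0, 0], 140]
    - [[0, 0, 0], [0, 0, 0], 140]
    - [[0, 0, -0.03], [0, 0, 0], 140]
    - [[0, 0, -0.06], [0, 0, 0], 140]
    - [[0, 0, -0.09], [0, 0, 0], 140]
    - [[0, 0, -0.09], [0, 0, 0], 140]

```text
clock: 7.7
tcp_pos: [0.6558, -0.0278, 0.353]
eef_rot: [3.133, 0.002, 1.626]
wrist_force: [-0.2, 0.7, -0.2]
finger_gap: 0.0398
finger_force: 0.0
```

```bash
python3 - <<'E'
from h import *
s=r.observe();print(s["tcp_pos"],s["finger_gap"],s["wrist_force"])
t=cap("top");a=cap("scene")
C=Ro.from_euler("z",.057);o=np.array([.601,-.0256,0])
P,e=tri(t,[(180+60/2.5,90+217/2.5)],a,[(130+343/2,110+219/2)]);print("knob",P,e,"case frame",C.inv().apply(P-o))
c=C.apply([[-.027,.179,.099],[-.006,.179,.0775]])+o;print("model",c)
im=t["image"].astype(int)
to(c[0]+[0,0.005,.2],.057)
to(c[0]+[0,0.005,.2],.057+np.pi)
E
```

```text
[ 0.65577659 -0.02776206  0.35295361] 0.039775034543499864 [-0.17316815  0.66172325 -0.1682438 ]
knob [0.5737708  0.15395491 0.09333068] 0.0025586676949823604 case frame [-0.01695589  0.18081453  0.09333068]
model [[0.56384637 0.15157113 0.099     ]
 [0.58481227 0.15276748 0.0775    ]]
tcp [ 0.6542 -0.0274  0.3478] rot [3.14  0.    1.626] delta [ 0.1887 -0.0801  0.0486] turn [ 1.2000e-03 -6.0000e-04  1.5688e+00] gap 0.0398
tcp [ 0.6542 -0.0274  0.3478] rot [3.14  0.    1.626] delta [ 0.1887 -0.0801  0.0486] turn [ 6.0000e-04  1.2000e-03 -1.5728e+00] gap 0.0398
```

Call:
apply_moves:
  deltas:
    - [[0.189, -0.073, 0], [0, 0, -1.573], 255]
    - [[0.189, -0.073, 0], [0, 0, -1.573], 255]
    - [[0.189, -0.073, 0], [0, 0, -1.573], 255]
    - [[0.189, -0.073, 0], [0, 0, -1.573], 255]
    - [[0.189, -0.073, 0], [0, 0, -1.573], 255]
    - [[0.189, -0.073, 0], [0, 0, -1.573], 255]
    - [[0.189, -0.073, 0], [0, 0, -1.573], 255]
    - [[0.189, -0.073, 0], [0, 0, -1.573], 255]
    - [[0.189, -0.073, 0.05], [0, 0, -1.573], 255]
    - [[0.189, -0.073, 0.1], [0, 0, -1.573], 255]
    - [[0.189, -0.073, 0.15], [0, 0, -1.573], 255]
    - [[0.189, -0.073, 0.19], [0, 0, -1.573], 255]

```text
clock: 9.0
tcp_pos: [0.5678, 0.1571, 0.1522]
eef_rot: [-3.141, -0.006, -3.082]
wrist_force: [-0.8, 0.9, 0.0]
finger_gap: 0.0003
finger_force: 0.0
```

```bash
python3 - <<'E'
from h import *
to([.5705,.157,.15],.057+np.pi)
c=cap("wrist");a=cap("scene");t=cap("top")
C=Ro.from_euler("z",.057);o=np.array([.601,-.0256,0])
print(c["o"],proj(c,C.apply([[-.017,.181,.093]])+o),proj(a,[r.observe()["tcp_pos"]]))
x=cv2.resize(a["image"][110:285,200:375,::-1],(400,400),interpolation=cv2.INTER_CUBIC);y=cv2.resize(c["image"][80:380,100:400,::-1],(400,400),interpolation=cv2.INTER_CUBIC)
cv2.imwrite("pics/m6.png",np.hstack([x,y]))
E
```

```text
tcp [0.5678 0.1571 0.1522] rot [-3.141 -0.006 -3.082] delta [-0.0027 -0.0002  0.0022] turn [-0.0001 -0.0057  0.0024] gap 0.0003
[0.48850993 0.15331645 0.33904768] [[250.84443109 196.46849442]] [[304.65695424 199.86343103]]
```

View pics/m6.png

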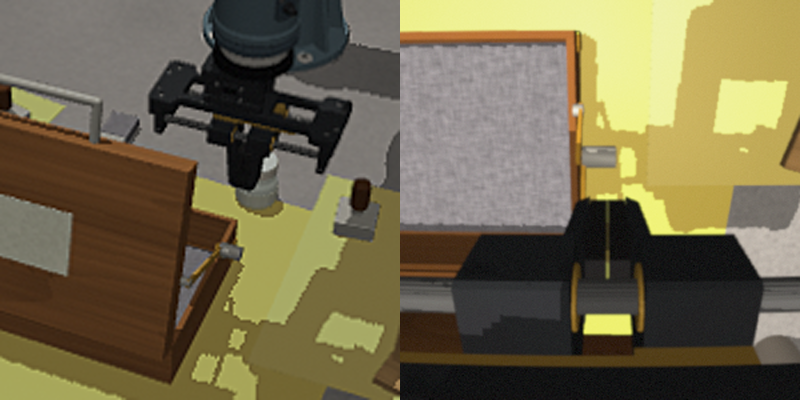

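The left half shows the shut fingertips at (248,188), the right half at (607,200). The knob is at (232,252) and (600,157), which matches the prediction. I'll estimate the true tip height.

```bash
python3 - <<'E'
from h import *
c=cap("wrist");a=cap("scene")
print("tri",tri(a,[(200+248/2.286,110+188/2.286)],c,[(100+207*.75,80+200*.75)]))
for z in (.152,.165,.175,.185,.195):
    print(z,((proj(c,[(.559,.157,z)])-[100,80])/.75).round(),((proj(a,[(.577,.157,z),(.568,.157,z),(.577,.174,z)])-[200,110])*2.286).round().tolist())
E
```

```text
tri (array([0.56624207, 0.1610976 , 0.17862185]), np.float64(0.006456028727378559))
0.152 [[206. 166.]] [[236.0, 212.0], [239.0, 207.0], [251.0, 217.0]]
0.165 [[206. 174.]] [[236.0, 203.0], [240.0, 197.0], [252.0, 207.0]]
0.175 [[206. 182.]] [[237.0, 195.0], [240.0, 190.0], [253.0, 200.0]]
0.185 [[206. 190.]] [[238.0, 188.0], [241.0, 182.0], [253.0, 192.0]]
0.195 [[206. 200.]] [[238.0, 180.0], [242.0, 175.0], [254.0, 185.0]]
```

Call:
apply_moves:
  deltas:
    - [[-0.005, 0, 0.03], [0, 0, 0], 255]
    - [[-0.005, 0, 0.06], [0, 0, 0], 255]
    - [[-0.005, 0, 0.07], [0, 0, 0], 255]
    - [[-0.006, 0, 0.075], [0, 0, 0], 255]
    - [[-0.007, 0, 0.08], [0, 0, 0], 255]
    - [[-0.007, 0, 0.08], [0, 0, 0], 255]

```text
clock: 9.85
tcp_pos: [0.5787, 0.1578, 0.0786]
eef_rot: [3.142, 0.002, -3.084]
wrist_force: [-0.5, 0.4, -0.5]
finger_gap: 0.0004
finger_force: 0.0
```

Call:
apply_moves:
  deltas:
    - [[0.003, 0, 0.004], [0, 0, 0], 255]
    - [[0.003, 0, 0.008], [0, 0, 0], 255]
    - [[0.002, 0, 0.012], [0, 0, 0], 255]
    - [[0, 0, 0.016], [0, 0, 0], 255]
    - [[-0.001, 0, 0.018], [0, 0, 0], 255]
    - [[-0.002, 0, 0.02], [0, 0, 0], 255]

```text
clock: 10.45
tcp_pos: [0.5811, 0.1579, 0.0581]
eef_rot: [3.141, 0.003, -3.084]
wrist_force: [2.5, 0.8, 3.9]
finger_gap: 0.0004
finger_force: 2.3
```

Call:
apply_moves:
  deltas:
    - [[-0.001, 0, 0.003], [0, 0, 0], 255]
    - [[-0.003, 0, 0.006], [0, 0, 0], 255]
    - [[-0.004, 0, 0.009], [0, 0, 0], 255]
    - [[-0.005, 0, 0.012], [0, 0, 0], 255]
    - [[-0.006, 0, 0.014], [0, 0, 0], 255]
    - [[-0.006, 0, 0.014], [0, 0, 0], 255]

```text
clock: 11.05
tcp_pos: [0.5848, 0.1581, 0.0445]
eef_rot: [-3.141, -0.002, -3.084]
wrist_force: [-6.0, -0.6, 15.4]
finger_gap: 0.0006
finger_force: 7.9
```

```bash
python3 - <<'E'
from h import *
a=cap("scene");c=cap("wrist")
x=cv2.resize(a["image"][110:285,200:375,::-1],(400,400),interpolation=cv2.INTER_CUBIC);y=cv2.resize(c["image"][80:380,100:400,::-1],(400,400),interpolation=cv2.INTER_CUBIC)
cv2.imwrite("pics/m7.png",np.hstack([x,y]))
E
```

```text
(no output)
```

View pics/m7.png

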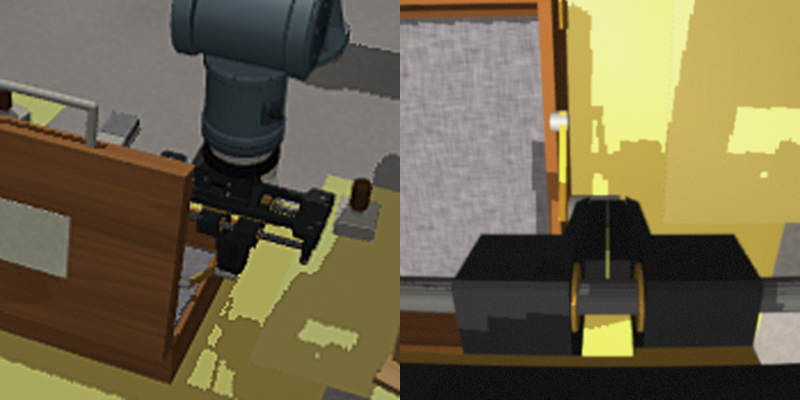

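Call:
apply_moves:
  deltas:
    - [[-0.001, 0, 0.002], [0, 0, 0], 255]
    - [[-0.002, 0, 0.004], [0, 0, 0], 255]
    - [[-0.002, 0, 0.005], [0, 0, 0], 255]
    - [[-0.002, 0, 0.005], [0, 0, 0], 255]

```text
clock: 11.55
tcp_pos: [0.5855, 0.1582, 0.0432]
eef_rot: [-3.141, -0.005, -3.083]
wrist_force: [-23.4, -4.3, 46.4]
finger_gap: 0.0003
finger_force: 22.8
```

That is a hard stop (46 N for 1.3 mm). I retreat upward and measure the knob.

Call:
apply_moves:
  deltas:
    - [[0, 0, -0.05], [0, 0, 0], 255]
    - [[0, 0, -0.1], [0, 0, 0], 255]
    - [[0, 0, -0.15], [0, 0, 0], 255]
    - [[0, 0, -0.2], [0, 0, 0], 0]
    - [[0, 0, -0.2], [0, 0, 0], 0]
    - [[0, 0, -0.2], [0, 0, 0], 0]

```text
clock: 12.15
tcp_pos: [0.5875, 0.1583, 0.2388]
eef_rot: [-3.142, 0.0, -3.084]
wrist_force: [0.3, -0.3, -0.5]
finger_gap: 0.022
finger_force: 0.0
```

```bash
python3 - <<'E'
from h import *
C=Ro.from_euler("z",.057);o=np.array([.601,-.0256,0])
c=cap("wrist");a=cap("scene")
def model(al): return C.apply([[-.045+.043*np.cos(al),.179,.06+.043*np.sin(al)]])+o
for al in (.87,.6,.42,.3): print(al,proj(c,model(al))[0].round(1),proj(a,model(al))[0].round(1))
for k in (c,a):
    u,v=proj(k,model(.42))[0].astype(int);w=k["image"][v-20:v+20,u-20:u+20].astype(int)
    g=(w.max(2)-w.min(2)<30)&(w.max(2)>70); print([(b[0]+[u-20,v-20],b[1]) for b in blobs(g,12)])
to([.3726,.2409,.2],0)
E
```

```text
0.87 [250.2 157.7] [300.3 219.3]
0.6 [250.3 162.4] [299.1 223.9]
0.42 [250.4 164.1] [298.4 226.9]
0.3 [250.5 164.7] [298.1 228.8]
[(array([230.75, 165.5 ]), [0, 0, 3, 40, 96]), (array([250.43, 165.28]), [12, 16, 17, 11, 166])]
[(array([283.29, 229.13]), [0, 12, 16, 28, 206]), (array([298.34, 227.42]), [16, 18, 10, 8, 50])]
tcp [0.586  0.1582 0.2358] rot [-3.142 -0.005 -3.084] delta [0.2082 0.0948 0.0368] turn [ 7.2000e-03 -3.0000e-04 -3.0843e+00] gap 0.0302
```

The stay is locked: the knob measures (298.3,227.4) in the scene against about (298.4,227) predicted. Next is weight A, keeping the yaw.

Call:
apply_moves:
  deltas:
    - [[0.208, 0.095, 0.037], [0, 0, 0], 100]
    - [[0.208, 0.095, 0.037], [0, 0, 0], 100]
    - [[0.208, 0.095, 0.037], [0, 0, 0], 100]
    - [[0.208, 0.095, 0.037], [0, 0, 0], 100]
    - [[0.208, 0.095, 0.037], [0, 0, 0], 100]
    - [[0.208, 0.095, 0.037], [0, 0, 0], 100]
    - [[0.208, 0.095, 0.037], [0, 0, 0], 100]

```text
clock: 12.95
tcp_pos: [0.3734, 0.2411, 0.1999]
eef_rot: [-3.141, -0.003, -3.083]
wrist_force: [-0.3, 0.1, -0.1]
finger_gap: 0.0532
finger_force: 0.0
```

```bash
cat >> h.py <<'E'
def knob(k,P,hw=22):
    u,v=proj(k,[P])[0].astype(int);x0,y0=max(u-hw,0),max(v-hw,0);w=k["image"][y0:v+hw,x0:u+hw].astype(int)
    g=(w[:,:,0]-w[:,:,2]>18)&(w[:,:,0]-w[:,:,1]>12)&(w.max(2)<130)&(w[:,:,0]<4*w[:,:,1])
    return [(b[0]+[x0,y0],b[1]) for b in blobs(g,15)],proj(k,[P])[0]
E
python3 - <<'E'
from h import *
for n in("wrist","top","scene"): print(n,knob(cap(n),(.3726,.2409,.068),40 if n=="wrist" else 15))
to([.3726,.2409,.2],.057+np.pi)
E
```

```text
wrist ([(array([255.08, 169.57]), [32, 28, 19, 22, 309])], array([254.48809773, 171.2811834 ]))
top ([], array([174.4386642 , 241.73086648]))
scene ([(array([357.62, 194.04]), [12, 14, 8, 14, 78])], array([357.78744397, 189.44482876]))
tcp [0.3754 0.2407 0.201 ] rot [-3.141e+00 -1.000e-03 -3.085e+00] delta [0.0027 0.0003 0.001 ] turn [-0.0004 -0.0008 -0.0008] gap 0.0537
```

Call:
apply_moves:
  deltas:
    - [[0.001, 0, 0.05], [0, 0, 0], 100]
    - [[0.001, 0, 0.1], [0, 0, 0], 100]
    - [[0.001, 0, 0.15], [0, 0, 0], 100]
    - [[0.001, 0, 0.175], [0, 0, 0], 100]
    - [[0.001, 0, 0.185], [0, 0, 0], 100]
    - [[0.001, 0, 0.193], [0, 0, 0], 100]
    - [[0.001, 0, 0.2], [0, 0, 0], 100]
    - [[0.001, 0, 0.2], [0, 0, 0], 100]

```text
clock: 13.9
tcp_pos: [0.3743, 0.2412, 0.0017]
eef_rot: [3.141, 0.001, -3.085]
wrist_force: [-0.3, -1.0, 0.1]
finger_gap: 0.0536
finger_force: 0.0
```

Call:
apply_moves:
  deltas:
    - [[0, 0, 0], [0, 0, 0], 255]
    - [[0, 0, 0], [0, 0, 0], 255]
    - [[0, 0, 0], [0, 0, 0], 255]
    - [[0, 0, 0], [0, 0, 0], 255]
    - [[0, 0, 0], [0, 0, 0], 255]

```text
clock: 14.4
tcp_pos: [0.374, 0.2411, 0.0018]
eef_rot: [-3.141, 0.001, -3.084]
wrist_force: [0.6, -2.3, 3.5]
finger_gap: 0.0232
finger_force: 30.0
```

Call:
apply_moves:
  deltas:
    - [[0, 0, -0.04], [0, 0, 0], 255]
    - [[0, 0, -0.09], [0, 0, 0], 255]
    - [[0, 0, -0.13], [0, 0, 0], 255]
    - [[-0.035, -0.038, -0.13], [0, 0, 0], 255]
    - [[-0.07, -0.076, -0.13], [0, 0, 0], 255]
    - [[-0.105, -0.114, -0.13], [0, 0, 0], 255]
    - [[-0.14, -0.15, -0.13], [0, 0, 0], 255]
    - [[-0.176, -0.19, -0.13], [0, 0, 0], 255]
    - [[-0.176, -0.19, -0.13], [0, 0, 0], 255]
    - [[-0.176, -0.19, -0.13], [0, 0, 0], 255]

```text
clock: 15.4
tcp_pos: [0.5603, 0.0603, 0.1305]
eef_rot: [3.141, -0.002, -3.087]
wrist_force: [-1.0, 0.1, -3.0]
finger_gap: 0.0231
finger_force: 30.0
```

Call:
apply_moves:
  deltas:
    - [[0, 0, 0.04], [0, 0, 0], 255]
    - [[0, 0, 0.08], [0, 0, 0], 255]
    - [[0, 0, 0.1], [0, 0, 0], 255]
    - [[0, 0, 0.112], [0, 0, 0], 255]
    - [[0, 0, 0.118], [0, 0, 0], 255]
    - [[0, 0, 0.121], [0, 0, 0], 255]
    - [[0, 0, 0.121], [0, 0, 0], 255]

```text
clock: 16.1
tcp_pos: [0.5607, 0.0619, 0.0112]
eef_rot: [-3.141, 0.001, -3.084]
wrist_force: [0.0, -0.5, -2.2]
finger_gap: 0.0231
finger_force: 30.0
```

Call:
apply_moves:
  deltas:
    - [[0, 0, 0.0015], [0, 0, 0], 255]
    - [[0, 0, 0.0025], [0, 0, 0], 255]
    - [[0, 0, 0.0025], [0, 0, 0], 100]
    - [[0, 0, 0.0025], [0, 0, 0], 100]
    - [[0, 0, 0.0025], [0, 0, 0], 100]
    - [[0, 0, 0.0025], [0, 0, 0], 100]
    - [[0, 0, -0.04], [0, 0, 0], 100]
    - [[0, 0, -0.09], [0, 0, 0], 100]
    - [[0, 0, -0.14], [0, 0, 0], 100]
    - [[0, 0, -0.19], [0, 0, 0], 100]
    - [[0, 0, -0.19], [0, 0, 0], 100]

```text
clock: 17.2
tcp_pos: [0.565, 0.0612, 0.209]
eef_rot: [-3.139, 0.014, -3.084]
wrist_force: [0.5, -0.5, -0.1]
finger_gap: 0.0533
finger_force: 0.0
```

```bash
python3 - <<'E'
from h import *
print("placed",knob(cap("wrist"),(.5609,.0622,.076),30))
for P in((.383,-.2457,.068),(.456,-.3531,.068)): print("scene",knob(cap("scene"),P,12),"top",knob(cap("top"),P,12))
to([.383,-.2457,.2],.057+np.pi)
E
```

```text
placed ([(array([256.51, 163.36]), [23, 16, 18, 23, 305])], array([255.78210048, 166.69586747]))
scene ([(array([200.97, 153.05]), [10, 15, 5, 9, 37])], array([201.08524099, 146.57795981])) top ([(array([330.86, 240.39]), [10, 10, 7, 6, 36])], array([330.8487605, 240.3757913]))
scene ([(array([158.53, 157.35]), [4, 13, 20, 11, 161])], array([158.22006397, 150.59179866])) top ([(array([364.23, 217.57]), [9, 10, 7, 6, 35])], array([364.38305348, 217.5060307 ]))
tcp [0.5588 0.0616 0.1982] rot [ 3.141 -0.004 -3.084] delta [ 0.1931 -0.2968 -0.0012] turn [ 0.0006 -0.0037  0.0001] gap 0.0535
```

Call:
apply_moves:
  deltas:
    - [[0.193, -0.297, 0], [0, 0, 0], 100]
    - [[0.193, -0.297, 0], [0, 0, 0], 100]
    - [[0.193, -0.297, 0], [0, 0, 0], 100]
    - [[0.193, -0.297, 0], [0, 0, 0], 100]
    - [[0.193, -0.297, 0], [0, 0, 0], 100]
    - [[0.193, -0.297, 0], [0, 0, 0], 100]
    - [[0.193, -0.297, 0], [0, 0, 0], 100]
    - [[0.193, -0.297, 0], [0, 0, 0], 100]
    - [[0.193, -0.297, 0], [0, 0, 0], 100]
    - [[0.193, -0.297, 0], [0, 0, 0], 100]
    - [[0.193, -0.297, 0], [0, 0, 0], 100]
    - [[0.193, -0.297, 0], [0, 0, 0], 100]

```text
clock: 18.65
tcp_pos: [0.3851, -0.2446, 0.2001]
eef_rot: [3.141, -0.0, -3.082]
wrist_force: [-0.6, 0.3, -0.7]
finger_gap: 0.0539
finger_force: 0.0
```

```bash
python3 - <<'E'
from h import *
print(knob(cap("wrist"),(.383,-.2457,.068),35))
to([.383,-.2457,.002],.057+np.pi)
E
```

```text
([(array([252.25, 168.14]), [26, 24, 18, 21, 304])], array([253.64384314, 169.88698333]))
tcp [ 0.3851 -0.2448  0.2003] rot [ 3.141 -0.    -3.082] delta [ 0.0021 -0.0008  0.1983] turn [ 0.0003 -0.0001  0.0027] gap 0.0533
```

Call:
apply_moves:
  deltas:
    - [[0.002, -0.001, 0.05], [0, 0, 0], 100]
    - [[0.002, -0.001, 0.1], [0, 0, 0], 100]
    - [[0.002, -0.001, 0.15], [0, 0, 0], 100]
    - [[0.002, -0.001, 0.175], [0, 0, 0], 100]
    - [[0.002, -0.001, 0.19], [0, 0, 0], 100]
    - [[0.002, -0.001, 0.198], [0, 0, 0], 100]
    - [[0.002, -0.001, 0.198], [0, 0, 0], 100]
    - [[0.002, -0.001, 0.198], [0, 0, 0], 255]
    - [[0.002, -0.001, 0.198], [0, 0, 0], 255]
    - [[0.002, -0.001, 0.198], [0, 0, 0], 255]
    - [[0.002, -0.001, 0.198], [0, 0, 0], 255]
    - [[0.002, -0.001, 0.198], [0, 0, 0], 255]

```text
clock: 19.9
tcp_pos: [0.3833, -0.2482, 0.0032]
eef_rot: [-3.139, 0.001, -3.084]
wrist_force: [1.0, -1.9, 2.0]
finger_gap: 0.023
finger_force: 30.0
```

```bash
python3 - <<'E'
from h import *
to([.5661,-.0276,.133],.057+np.pi)
E
```

```text
tcp [ 0.3833 -0.2482  0.0032] rot [-3.139e+00  1.000e-03 -3.084e+00] delta [-0.1954  0.2095 -0.13  ] turn [-0.0023  0.0015  0.0002] gap 0.023
```

Call:
apply_moves:
  deltas:
    - [[0, 0, -0.04], [0, 0, 0], 255]
    - [[0, 0, -0.09], [0, 0, 0], 255]
    - [[0, 0, -0.13], [0, 0, 0], 255]
    - [[-0.033, 0.035, -0.13], [0, 0, 0], 255]
    - [[-0.065, 0.07, -0.13], [0, 0, 0], 255]
    - [[-0.098, 0.105, -0.13], [0, 0, 0], 255]
    - [[-0.13, 0.14, -0.13], [0, 0, 0], 255]
    - [[-0.163, 0.175, -0.13], [0, 0, 0], 255]
    - [[-0.195, 0.209, -0.13], [0, 0, 0], 255]
    - [[-0.195, 0.209, -0.13], [0, 0, 0], 255]
    - [[-0.195, 0.209, -0.13], [0, 0, 0], 255]

```text
clock: 21.0
tcp_pos: [0.5644, -0.0259, 0.1311]
eef_rot: [3.141, -0.003, -3.082]
wrist_force: [0.3, 0.0, -4.4]
finger_gap: 0.0233
finger_force: 30.0
```

Call:
apply_moves:
  deltas:
    - [[0, 0, 0.04], [0, 0, 0], 255]
    - [[0, 0, 0.08], [0, 0, 0], 255]
    - [[0, 0, 0.1], [0, 0, 0], 255]
    - [[0, 0, 0.112], [0, 0, 0], 255]
    - [[0, 0, 0.118], [0, 0, 0], 255]
    - [[0, 0, 0.121], [0, 0, 0], 255]
    - [[0, 0, 0.123], [0, 0, 0], 255]
    - [[0, 0, 0.123], [0, 0, 0], 255]

```text
clock: 21.8
tcp_pos: [0.566, -0.0281, 0.0119]
eef_rot: [-3.14, 0.001, -3.084]
wrist_force: [-5.4, -1.1, 5.6]
finger_gap: 0.0231
finger_force: 30.0
```

Contact with the floor; release and rise.

Call:
apply_moves:
  deltas:
    - [[0, 0, 0], [0, 0, 0], 100]
    - [[0, 0, 0], [0, 0, 0], 100]
    - [[0, 0, 0], [0, 0, 0], 100]
    - [[0, 0, 0], [0, 0, 0], 100]
    - [[0, 0, -0.04], [0, 0, 0], 100]
    - [[0, 0, -0.09], [0, 0, 0], 100]
    - [[0, 0, -0.14], [0, 0, 0], 100]
    - [[0, 0, -0.188], [0, 0, 0], 100]
    - [[0, 0, -0.188], [0, 0, 0], 100]

```text
clock: 22.7
tcp_pos: [0.5699, -0.0283, 0.2059]
eef_rot: [-3.137, 0.013, -3.084]
wrist_force: [1.3, -0.3, 0.3]
finger_gap: 0.0535
finger_force: 0.0
```

```bash
python3 - <<'E'
from h import *
print("placed",knob(cap("wrist"),(.5661,-.0276,.076),30))
for P in((.456,-.3531,.068),): print("scene",knob(cap("scene"),P,12),"top",knob(cap("top"),P,12))
to([.456,-.3531,.2],.057+np.pi)
E
```

```text
placed ([(array([256.56, 164.64]), [23, 17, 18, 22, 304])], array([255.76408891, 167.59160178]))
scene ([(array([158.81, 156.62]), [4, 11, 20, 13, 181])], array([158.22006397, 150.59179866])) top ([(array([364.14, 217.61]), [9, 10, 7, 6, 36])], array([364.38305348, 217.5060307 ]))
tcp [ 0.5649 -0.0272  0.1969] rot [ 3.141 -0.    -3.084] delta [ 0.1274 -0.3192 -0.0031] turn [ 0.0001 -0.0004  0.0003] gap 0.054
```

Call:
apply_moves:
  deltas:
    - [[0.127, -0.319, 0], [0, 0, 0], 100]
    - [[0.127, -0.319, 0], [0, 0, 0], 100]
    - [[0.127, -0.319, 0], [0, 0, 0], 100]
    - [[0.127, -0.319, 0], [0, 0, 0], 100]
    - [[0.127, -0.319, 0], [0, 0, 0], 100]
    - [[0.127, -0.319, 0], [0, 0, 0], 100]
    - [[0.127, -0.319, 0], [0, 0, 0], 100]
    - [[0.127, -0.319, 0], [0, 0, 0], 100]
    - [[0.127, -0.319, 0], [0, 0, 0], 100]
    - [[0.127, -0.319, 0], [0, 0, 0], 100]
    - [[0.127, -0.319, 0], [0, 0, 0], 100]

```text
clock: 23.95
tcp_pos: [0.457, -0.3514, 0.1966]
eef_rot: [3.14, -0.001, -3.082]
wrist_force: [0.7, 0.1, -0.0]
finger_gap: 0.0533
finger_force: 0.0
```

```bash
python3 - <<'E'
from h import *
print(knob(cap("wrist"),(.456,-.3531,.068),35))
to([.456,-.3531,.002],.057+np.pi)
E
```

```text
([(array([251.55, 170.27]), [26, 23, 18, 23, 295])], array([252.93833712, 171.50802363]))
tcp [ 0.4572 -0.3515  0.197 ] rot [ 3.141 -0.    -3.082] delta [ 0.0012 -0.0016  0.195 ] turn [ 0.0008 -0.0004  0.0022] gap 0.0533
```

Call:
apply_moves:
  deltas:
    - [[0.001, -0.002, 0.05], [0, 0, 0], 100]
    - [[0.001, -0.002, 0.1], [0, 0, 0], 100]
    - [[0.001, -0.002, 0.15], [0, 0, 0], 100]
    - [[0.001, -0.002, 0.175], [0, 0, 0], 100]
    - [[0.001, -0.002, 0.188], [0, 0, 0], 100]
    - [[0.001, -0.002, 0.195], [0, 0, 0], 100]
    - [[0.001, -0.002, 0.195], [0, 0, 0], 100]
    - [[0.001, -0.002, 0.195], [0, 0, 0], 255]
    - [[0.001, -0.002, 0.195], [0, 0, 0], 255]
    - [[0.001, -0.002, 0.195], [0, 0, 0], 255]
    - [[0.001, -0.002, 0.195], [0, 0, 0], 255]
    - [[0.001, -0.002, 0.195], [0, 0, 0], 255]

```text
clock: 25.2
tcp_pos: [0.4562, -0.3559, 0.0032]
eef_rot: [-3.14, 0.001, -3.084]
wrist_force: [-0.5, -1.6, 3.0]
finger_gap: 0.0234
finger_force: 30.0
```

```bash
python3 - <<'E'
from h import *
to([.5712,-.1174,.133],.057+np.pi)
E
```

```text
tcp [ 0.4562 -0.3559  0.0032] rot [-3.140e+00  1.000e-03 -3.084e+00] delta [-0.1285  0.2314 -0.13  ] turn [-0.0016  0.001   0.0001] gap 0.0234
```

Call:
apply_moves:
  deltas:
    - [[0, 0, -0.04], [0, 0, 0], 255]
    - [[0, 0, -0.09], [0, 0, 0], 255]
    - [[0, 0, -0.13], [0, 0, 0], 255]
    - [[-0.021, 0.04, -0.13], [0, 0, 0], 255]
    - [[-0.043, 0.08, -0.13], [0, 0, 0], 255]
    - [[-0.064, 0.12, -0.13], [0, 0, 0], 255]
    - [[-0.086, 0.16, -0.13], [0, 0, 0], 255]
    - [[-0.107, 0.2, -0.13], [0, 0, 0], 255]
    - [[-0.128, 0.231, -0.13], [0, 0, 0], 255]
    - [[-0.128, 0.231, -0.13], [0, 0, 0], 255]
    - [[-0.128, 0.231, -0.13], [0, 0, 0], 255]

```text
clock: 26.3
tcp_pos: [0.5699, -0.1161, 0.1316]
eef_rot: [3.141, -0.002, -3.082]
wrist_force: [0.5, -0.7, -2.5]
finger_gap: 0.0233
finger_force: 30.0
```

Call:
apply_moves:
  deltas:
    - [[0, 0, 0.04], [0, 0, 0], 255]
    - [[0, 0, 0.08], [0, 0, 0], 255]
    - [[0, 0, 0.1], [0, 0, 0], 255]
    - [[0, 0, 0.112], [0, 0, 0], 255]
    - [[0, 0, 0.118], [0, 0, 0], 255]
    - [[0, 0, 0.121], [0, 0, 0], 255]
    - [[0, 0, 0.123], [0, 0, 0], 255]
    - [[0, 0, 0.123], [0, 0, 0], 255]

```text
clock: 27.1
tcp_pos: [0.5714, -0.1182, 0.0115]
eef_rot: [-3.14, 0.002, -3.084]
wrist_force: [-3.2, -1.1, 3.2]
finger_gap: 0.0234
finger_force: 30.0
```

Call:
apply_moves:
  deltas:
    - [[0, 0, 0], [0, 0, 0], 100]
    - [[0, 0, 0], [0, 0, 0], 100]
    - [[0, 0, 0], [0, 0, 0], 100]
    - [[0, 0, 0], [0, 0, 0], 100]
    - [[0, 0, -0.04], [0, 0, 0], 100]
    - [[0, 0, -0.09], [0, 0, 0], 100]
    - [[0, 0, -0.14], [0, 0, 0], 100]
    - [[0, 0, -0.19], [0, 0, 0], 100]
    - [[0.03, 0, -0.24], [0, 0, 0], 100]
    - [[0.03, 0, -0.25], [0, 0, 0], 100]

```text
clock: 28.1
tcp_pos: [0.5411, -0.1195, 0.2649]
eef_rot: [-3.138, 0.006, -3.084]
wrist_force: [0.3, -1.2, -0.3]
finger_gap: 0.0538
finger_force: 0.0
```

```bash
python3 - <<'E'
from h import *
print("placed",knob(cap("wrist"),(.5712,-.1174,.076),30))
to([.575,.40,.26],.057+np.pi)
E
```

```text
placed ([(array([255.18, 179.36]), [23, 19, 15, 19, 214])], array([255.32848936, 181.50109073]))
tcp [ 0.5418 -0.1198  0.2663] rot [-3.137  0.008 -3.084] delta [-0.0628  0.5171  0.0044] turn [-0.0045  0.0082  0.0002] gap 0.0536
```

Call:
apply_moves:
  deltas:
    - [[0, 0.25, 0], [0, 0, 1.806], 60]
    - [[0, 0.25, 0], [0, 0, 1.806], 60]
    - [[0, 0.25, 0], [0, 0, 1.806], 60]
    - [[0, 0.25, 0], [0, 0, 1.806], 60]
    - [[0, 0.25, 0], [0, 0, 1.806], 60]
    - [[-0.063, 0.517, 0.01], [0, 0, 1.806], 60]
    - [[-0.063, 0.517, 0.01], [0, 0, 1.806], 60]
    - [[-0.063, 0.517, 0.01], [0, 0, 1.806], 60]
    - [[-0.063, 0.517, 0.01], [0, 0, 1.806], 60]
    - [[-0.063, 0.517, 0.01], [0, 0, 1.806], 60]
    - [[-0.063, 0.517, 0.01], [0, 0, 1.806], 60]
    - [[-0.063, 0.517, 0.01], [0, 0, 1.806], 60]

```text
clock: 29.35
tcp_pos: [0.5723, 0.406, 0.246]
eef_rot: [-3.138, -0.0, 1.498]
wrist_force: [-0.7, -0.5, -0.8]
finger_gap: 0.0674
finger_force: 0.0
```

```bash
python3 - <<'E'
from h import *
to([.575,.40,.26],1.393)
E
```

```text
tcp [0.5723 0.406  0.246 ] rot [-3.138 -0.     1.498] delta [-0.0058  0.0031 -0.014 ] turn [-3.200e-03  1.000e-04  1.046e-01] gap 0.0674
```

Call:
apply_moves:
  deltas:
    - [[-0.006, 0.003, -0.014], [0, 0, 0.105], 60]
    - [[-0.006, 0.003, -0.014], [0, 0, 0.105], 60]
    - [[-0.006, 0.003, -0.014], [0, 0, 0.105], 60]

```text
clock: 29.65
tcp_pos: [0.5764, 0.3947, 0.2625]
eef_rot: [-3.141, 0.0, 1.397]
wrist_force: [0.9, 0.2, 0.1]
finger_gap: 0.0673
finger_force: 0.0
```

```bash
python3 - <<'E'
from h import *
s=r.observe();print(s["tcp_pos"],s["eef_rot"])
c=cap("wrist");a=cap("scene");t=cap("top")
x=cv2.resize(c["image"][100:300,150:350,::-1],(400,400),interpolation=cv2.INTER_CUBIC);y=cv2.resize(a["image"][220:300,350:430,::-1],(400,400),interpolation=cv2.INTER_CUBIC)
cv2.imwrite("pics/m8.png",np.hstack([x,y]));print(proj(c,[(.5767,.423,.075),(.5603,.3297,.075)]))
import pickle;pickle.dump((c,a,t),open("v.pkl","wb"))
E
```

```text
[0.57636708 0.39465778 0.26250273] [-3.14111972e+00  1.40973459e-04  1.39666055e+00]
[[251.41262216 143.32389707]
 [251.63059039 207.48677868]]
```

View pics/m8.png

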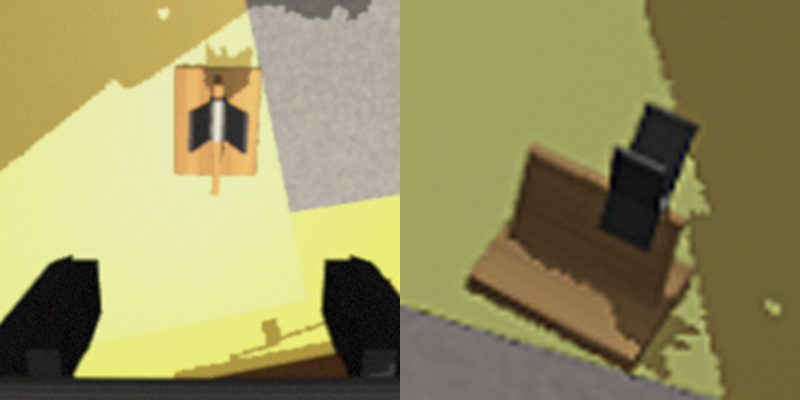

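The left half shows the clip's bright pin at (218,120), its wings from u=190 to 248, and the board's top edge vertical at u≈216. The right half shows the clip upright at (645,180).

```bash
python3 - <<'E'
from h import *
import pickle
c,a,t=pickle.load(open("v.pkl","rb"))
print("pin",onz(c,[(259,160)],.082),"wingtop",onz(c,[(259.5,164.5)],.117))
print("board ends",onz(c,[(150+217/2,139),(150+215/2,196)],.075))
w=c["image"][140:185,235:285].astype(int);g=(w.max(2)<75);b=[(x[0]+[235,140],x[1]) for x in blobs(g,20)];print(b)
# wing top centre in the scene: two dark plates
print("scene wing tops",tri(c,[(259.5,164.5)],a,[(350+250/5,220+130/5)]))
P=onz(c,[(259,160)],.082)[0]
to([P[0],P[1],.15],1.393)
E
```

```text
pin [[0.58320647 0.3996776  0.082     ]] wingtop [[0.58361986 0.40117938 0.117     ]]
board ends [[0.58729432 0.42714651 0.075     ]
 [0.57192516 0.34597246 0.075     ]]
[(array([266.95, 162.68]), [27, 9, 10, 26, 168]), (array([249.85, 162.31]), [11, 12, 9, 22, 159])]
scene wing tops (array([0.58334273, 0.39978127, 0.11853614]), np.float64(0.0034542537021405788))
tcp [0.5761 0.3943 0.2626] rot [-3.141  0.     1.395] delta [0.0066 0.0062 0.1126] turn [-0.0009  0.0005  0.0022] gap 0.0676
```

```bash
python3 - <<'E'
from h import *
import pickle
c,a,t=pickle.load(open("v.pkl","rb"))
# top image was taken before the arm came: use pixel of bright pin in the first top crop
print(onz(t,[(100+108/4,150+97/4)],.082), tri(t,[(100+108/4,150+97/4)],c,[(259,160)]), tri(t,[(100+108/4,150+97/4)],a,[(350+263/5,220+203/5)]))
E
```

```text
[[0.5812782  0.39746594 0.082     ]] (array([0.582717  , 0.39878341, 0.07681516]), np.float64(0.0008324465461016582)) (array([0.58195398, 0.40683279, 0.0721436 ]), np.float64(0.013019662880112515))
```

Call:
apply_moves:
  deltas:
    - [[0.006, 0.0055, 0.04], [0, 0, 0.01], 60]
    - [[0.006, 0.0055, 0.08], [0, 0, 0.01], 60]
    - [[0.006, 0.0055, 0.11], [0, 0, 0.01], 60]
    - [[0.006, 0.0055, 0.11], [0, 0, 0.01], 60]

```text
clock: 30.2
tcp_pos: [0.5792, 0.3976, 0.1469]
eef_rot: [-3.133, 0.006, 1.385]
wrist_force: [-0.2, -1.0, -1.1]
finger_gap: 0.0673
finger_force: 0.0
```

```bash
python3 - <<'E'
from h import *
c=cap("wrist")
to([.5825,.399,.056],1.385)
print(proj(c,[(.5825,.399,.082),(.5825,.399,.117)]))
x=cv2.resize(c["image"][100:384,100:420,::-1],(640,568),interpolation=cv2.INTER_CUBIC);cv2.imwrite("pics/m9.png",x)
E
```

```text
tcp [0.5811 0.3985 0.1506] rot [-3.137e+00  3.000e-03  1.384e+00] delta [0.001  0.0017 0.0946] turn [-0.0047  0.0032 -0.0006] gap 0.0672
[[258.11029251 188.09940023]
 [258.18928818 200.81687594]]
```

View pics/m9.png

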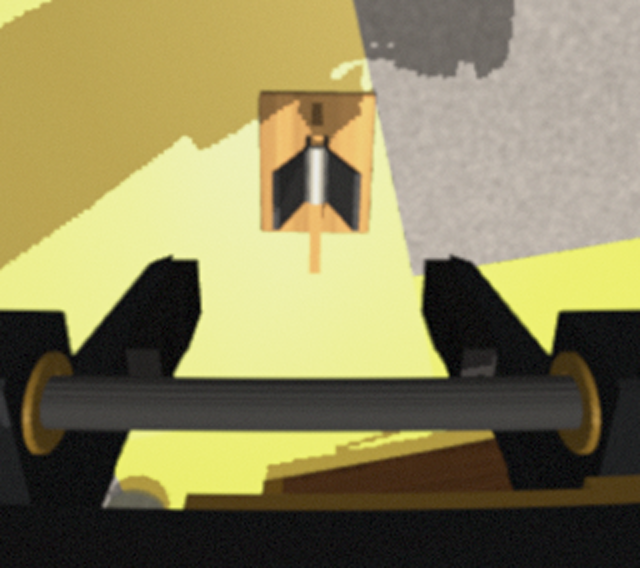

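The pin is at (317,177), matching the prediction, and the finger midline is at u≈312. I go down and squeeze.

Call:
apply_moves:
  deltas:
    - [[0.001, 0.001, 0.03], [0, 0, 0], 60]
    - [[0.001, 0.0015, 0.06], [0, 0, 0], 60]
    - [[0.001, 0.0015, 0.08], [0, 0, 0], 60]
    - [[0.001, 0.0015, 0.093], [0, 0, 0], 60]
    - [[0.001, 0.0015, 0.093], [0, 0, 0], 60]
    - [[0.001, 0.0015, 0.093], [0, 0, 0], 60]

```text
clock: 30.85
tcp_pos: [0.5857, 0.4009, 0.0625]
eef_rot: [3.139, -0.002, 1.384]
wrist_force: [0.6, -0.5, -0.1]
finger_gap: 0.0674
finger_force: 0.0
```

Call:
apply_moves:
  deltas:
    - [[0, 0, 0], [0, 0, 0], 255]
    - [[0, 0, 0], [0, 0, 0], 255]
    - [[0, 0, 0], [0, 0, 0], 255]
    - [[0, 0, 0], [0, 0, 0], 255]
    - [[0, 0, 0], [0, 0, 0], 255]
    - [[0, 0, 0], [0, 0, 0], 255]

```text
clock: 31.45
tcp_pos: [0.5864, 0.4008, 0.0626]
eef_rot: [3.138, -0.002, 1.384]
wrist_force: [1.9, -0.9, 9.0]
finger_gap: 0.0215
finger_force: 6.1
```

Call:
apply_moves:
  deltas:
    - [[0, 0, 0], [0, 0, 0], 255]
    - [[0, 0, 0], [0, 0, 0], 255]
    - [[0, 0, 0], [0, 0, 0], 255]
    - [[0, 0, 0], [0, 0, 0], 255]

```text
clock: 31.85
tcp_pos: [0.5853, 0.401, 0.0632]
eef_rot: [3.14, -0.002, 1.384]
wrist_force: [-4.0, -0.7, 12.0]
finger_gap: 0.0131
finger_force: 29.1
```

Fully squeezed (29 N). Lift off.

Call:
apply_moves:
  deltas:
    - [[0, 0, -0.01], [0, 0, 0], 255]
    - [[0, 0, -0.02], [0, 0, 0], 255]
    - [[0, 0, -0.04], [0, 0, 0], 255]
    - [[0, 0, -0.06], [0, 0, 0], 255]
    - [[0, 0, -0.09], [0, 0, 0], 255]
    - [[0, 0, -0.12], [0, 0, 0], 255]
    - [[0, 0, -0.12], [0, 0, 0], 255]

```text
clock: 32.55
tcp_pos: [0.5875, 0.4016, 0.1869]
eef_rot: [3.133, -0.006, 1.384]
wrist_force: [1.1, -0.6, -0.3]
finger_gap: 0.0129
finger_force: 30.0
```

```bash
python3 - <<'E'
from h import *
c=cap("wrist");a=cap("scene");s=r.observe();p=s["tcp_pos"]
print(p,s["finger_gap"],s["finger_force"])
x=cv2.resize(c["image"][100:384,100:420,::-1],(480,426),interpolation=cv2.INTER_CUBIC)
u,v=proj(a,[p+[0,0,.03]])[0].astype(int);print(u,v)
y=cv2.resize(a["image"][v-42:v+43,u-32:u+32,::-1],(320,426),interpolation=cv2.INTER_CUBIC)
cv2.imwrite("pics/m10.png",np.hstack([x,y]))
# bright pin on the wrist image
w=c["image"].astype(int);g=(w.min(2)>90)&(w.max(2)-w.min(2)<25)
m=np.zeros_like(g);m[200:300,235:290]=1;print(blobs(g&m,5)); print(proj(c,[p+[0,0,z] for z in(0,.02,.03,.04)]).round(1).tolist())
E
```

```text
[0.5850133  0.40042348 0.18131304] 0.012763798416322587 29.99845282640308
409 217
[(array([254.46, 229.89]), [250, 213, 10, 37, 274]), (array([264.59, 278.73]), [263, 276, 4, 6, 22])]
[[251.4, 216.5], [251.3, 227.8], [251.2, 234.4], [251.1, 241.7]]
```

View pics/m10.png

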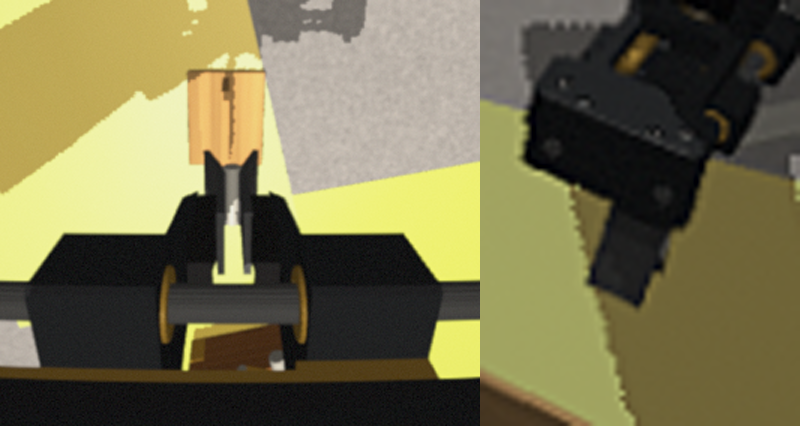

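The clip is held squarely between the fingers with its jaws open below: pin at (233,205) in the left half. Now I carry it to above the front wall.

```bash
python3 - <<'E'
from h import *
to([.50,.28,.18],1.628); to([.4966,.0135,.16],1.628)
E
```

```text
tcp [0.585  0.4004 0.1813] rot [ 3.140e+00 -1.000e-03  1.384e+00] delta [-0.1341 -0.0612  0.0011] turn [ 0.0018 -0.0008 -0.244 ] gap 0.0128
tcp [0.585  0.4004 0.1813] rot [ 3.140e+00 -1.000e-03  1.384e+00] delta [-0.3966 -0.0151  0.0209] turn [ 0.0018 -0.0008 -0.244 ] gap 0.0128
```

Call:
apply_moves:
  deltas:
    - [[-0.045, -0.02, 0], [0, 0, -0.1], 255]
    - [[-0.09, -0.04, 0], [0, 0, -0.2], 255]
    - [[-0.134, -0.061, 0], [0, 0, -0.244], 255]
    - [[-0.17, -0.055, 0.005], [0, 0, -0.244], 255]
    - [[-0.21, -0.048, 0.01], [0, 0, -0.244], 255]
    - [[-0.25, -0.041, 0.015], [0, 0, -0.244], 255]
    - [[-0.29, -0.034, 0.02], [0, 0, -0.244], 255]
    - [[-0.33, -0.026, 0.02], [0, 0, -0.244], 255]
    - [[-0.37, -0.02, 0.02], [0, 0, -0.244], 255]
    - [[-0.397, -0.015, 0.02], [0, 0, -0.244], 255]
    - [[-0.397, -0.015, 0.02], [0, 0, -0.244], 255]
    - [[-0.397, -0.015, 0.02], [0, 0, -0.244], 255]

```text
clock: 33.85
tcp_pos: [0.4951, 0.0129, 0.159]
eef_rot: [-3.139, -0.001, 1.626]
wrist_force: [0.2, 1.3, -1.2]
finger_gap: 0.0127
finger_force: 30.0
```

```bash
python3 - <<'E'
from h import *
c=cap("wrist");to([.4966,.0135,.10],1.628)
C=Ro.from_euler("z",.057);o=np.array([.601,-.0256,0])
for y in(.045,.0,-.02): print(y,proj(c,C.apply([[-.105,y,.06],[-.102,y,.06],[-.099,y,.06]])+o)[:,0].round(1),proj(c,C.apply([[-.102,y,.06]])+o)[0].round(1))
im=c["image"]
for v in (150,165,180): print(v,[tuple(p) for p in im[v,232:284:2].tolist()])
w=im.astype(int);g=(w.min(2)>90)&(w.max(2)-w.min(2)<25);m=np.zeros_like(g);m[200:300,235:290]=1;print(blobs(g&m,5))
E
```

```text
tcp [0.4952 0.0136 0.1593] rot [-3.140e+00 -1.000e-03  1.628e+00] delta [-0.0002  0.0015  0.0593] turn [-0.002  -0.001  -0.0003] gap 0.0126
0.045 [253.3 256.  258.7] [256.  180.2]
0.0 [253.4 256.  258.6] [256. 218.]
-0.02 [253.4 256.  258.6] [256.  233.7]
150 [(240, 243, 153), (240, 242, 154), (239, 242, 152), (241, 243, 156), (240, 242, 155), (241, 243, 157), (240, 243, 157), (240, 243, 155), (240, 242, 156), (240, 243, 157), (240, 243, 157), (222, 223, 132), (112, 68, 36), (113, 69, 32), (123, 76, 38), (122, 81, 52), (91, 85, 85), (121, 115, 116), (138, 133, 134), (149, 143, 144), (161, 155, 157), (159, 154, 157), (156, 149, 150), (128, 122, 125), (95, 91, 92), (142, 136, 139)]
165 [(240, 242, 156), (240, 242, 155), (240, 242, 156), (240, 242, 157), (240, 242, 155), (240, 242, 157), (240, 243, 156), (240, 243, 158), (240, 243, 156), (239, 241, 155), (241, 243, 158), (222, 223, 131), (110, 68, 34), (115, 72, 35), (122, 77, 36), (127, 89, 64), (105, 101, 98), (140, 134, 137), (157, 154, 155), (150, 145, 145), (151, 145, 146), (152, 145, 146), (157, 151, 151), (155, 149, 150), (160, 154, 155), (161, 155, 155)]
180 [(241, 244, 158), (240, 243, 160), (240, 243, 157), (240, 242, 158), (241, 242, 159), (240, 242, 157), (241, 243, 159), (240, 242, 159), (239, 242, 158), (240, 242, 158), (241, 243, 161), (232, 228, 139), (195, 122, 61), (193, 119, 61), (164, 101, 50), (127, 88, 62), (128, 123, 125), (160, 154, 155), (157, 151, 152), (151, 145, 146), (154, 148, 147), (147, 141, 142), (143, 136, 137), (152, 147, 148), (158, 154, 155), (168, 160, 161)]
[(array([265.21, 201.21]), [263, 200, 6, 5, 14]), (array([279.95, 215.09]), [271, 200, 19, 32, 500]), (array([254.52, 230.63]), [250, 213, 10, 37, 293]), (array([264.12, 263.88]), [263, 263, 3, 3, 8]), (array([265.86, 283.15]), [263, 278, 7, 11, 66])]
```

The wall edge lies about 3 mm further on than the clip, so I shift and descend.

Call:
apply_moves:
  deltas:
    - [[0, 0.003, 0.02], [0, 0, 0], 255]
    - [[0, 0.003, 0.04], [0, 0, 0], 255]
    - [[0, 0.003, 0.06], [0, 0, 0], 255]
    - [[0, 0.003, 0.075], [0, 0, 0], 255]
    - [[0, 0.003, 0.085], [0, 0, 0], 255]
    - [[0, 0.003, 0.092], [0, 0, 0], 255]
    - [[0, 0.003, 0.096], [0, 0, 0], 255]
    - [[0, 0.003, 0.096], [0, 0, 0], 255]

```text
clock: 34.7
tcp_pos: [0.4989, 0.0135, 0.0642]
eef_rot: [-3.141, -0.0, 1.629]
wrist_force: [0.2, 0.6, -0.7]
finger_gap: 0.0125
finger_force: 30.0
```

Call:
apply_moves:
  deltas:
    - [[0, 0, 0.005], [0, 0, 0], 255]
    - [[0, 0, 0.009], [0, 0, 0], 255]
    - [[0, 0, 0.012], [0, 0, 0], 255]
    - [[0, 0, 0.014], [0, 0, 0], 255]
    - [[0, 0, 0.014], [0, 0, 0], 255]

```text
clock: 35.2
tcp_pos: [0.4988, 0.0132, 0.0501]
eef_rot: [-3.141, -0.0, 1.628]
wrist_force: [-1.1, 0.0, -0.3]
finger_gap: 0.0125
finger_force: 30.0
```

Call:
apply_moves:
  deltas:
    - [[0, 0, 0.0015], [0, 0, 0], 255]
    - [[0, 0, 0.003], [0, 0, 0], 255]
    - [[0, 0, 0.004], [0, 0, 0], 255]
    - [[0, 0, 0.004], [0, 0, 0], 255]

```text
clock: 35.6
tcp_pos: [0.4998, 0.013, 0.0482]
eef_rot: [3.141, 0.001, 1.628]
wrist_force: [-5.7, 0.1, 13.9]
finger_gap: 0.0126
finger_force: 29.9
```

Contact came at the predicted height, so the pin is on the rim. Release and rise.

Call:
apply_moves:
  deltas:
    - [[0, 0, -0.001], [0, 0, 0], 60]
    - [[0, 0, -0.001], [0, 0, 0], 60]
    - [[0, 0, -0.001], [0, 0, 0], 60]
    - [[0, 0, -0.001], [0, 0, 0], 60]
    - [[0, 0, -0.001], [0, 0, 0], 60]
    - [[0, 0, -0.001], [0, 0, 0], 60]
    - [[0, 0, -0.03], [0, 0, 0], 60]
    - [[0, 0, -0.07], [0, 0, 0], 60]
    - [[0, 0, -0.11], [0, 0, 0], 60]
    - [[0, 0, -0.11], [0, 0, 0], 60]

```text
clock: 36.6
tcp_pos: [0.5033, 0.0124, 0.1625]
eef_rot: [3.131, 0.003, 1.628]
wrist_force: [0.4, -1.0, 0.1]
finger_gap: 0.0673
finger_force: 0.0
```

```bash
python3 - <<'E'
from h import *
C=Ro.from_euler("z",.057);o=np.array([.601,-.0256,0])
c=cap("wrist");s=r.observe();print(s["tcp_pos"],s["finger_gap"])
w=c["image"].astype(int)
P=C.apply([[-.101,.045,.064],[-.101,.045,.102]])+o;print("pred pin, wingtop",proj(c,P).round(1).tolist())
u,v=proj(c,P)[0].astype(int)
g=(w.max(2)<80);print("dark",[((b[0]+[u-45,v-45]).round(1),b[1]) for b in blobs(g[v-45:v+35,u-45:u+45],40)])
for y in(.09,0,-.09): print(y,knob(c,(C.apply([[-.035,y,.076]])+o)[0],20)[0])
a=cap("scene")
for y in(.09,0,-.09): print(y,knob(a,(C.apply([[-.035,y,.06]])+o)[0],12)[0])
al=.40;print(proj(a,C.apply([[-.045+.043*np.cos(al),.179,.06+.043*np.sin(al)]])+o)[0])
u,v=298,227;q=a["image"][v-20:v+20,u-20:u+20].astype(int);g=(q.max(2)-q.min(2)<30)&(q.max(2)>70);print([(b[0]+[u-20,v-20],b[1]) for b in blobs(g,12)])
E
```

```text
[0.50156398 0.01271803 0.15959728] 0.06747772574571655
pred pin, wingtop [[248.2, 179.1], [247.7, 190.0]]
dark [(array([237.2, 186.4]), [27, 33, 16, 38, 316]), (array([258.9, 185.9]), [49, 32, 14, 39, 304])]
0.09 [(array([309.73, 137.47]), [4, 7, 26, 24, 440])]
0 [(array([304.77, 216.75]), [6, 2, 23, 27, 428])]
-0.09 [(array([301.08, 279.24]), [9, 0, 21, 22, 307])]
0.09 [(array([267.5, 214.5]), [0, 0, 24, 24, 576])]
0 [(array([237.1 , 204.62]), [0, 0, 24, 24, 488])]
-0.09 [(array([206.53, 191.23]), [0, 0, 24, 17, 316])]
[298.36480826 227.19353427]
[(array([298.31, 227.47]), [16, 17, 10, 7, 45]), (array([279.93, 233.43]), [0, 25, 5, 4, 14])]
```

```bash
python3 -c "
from h import *
print(workorder.finish_job())"
```

```text
the job is handed in; nothing more can be done
None
```

The job is handed in: the lid is up with its stay locked, all three weights present stand in the case, and the clip bites the front wall; my last measurements agreed, but the hand-in gave no verdict.

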